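# Pack up the fixings tub and snap its lid shut

## Robot

A 6-joint arm with a two-finger parallel gripper is mounted at the origin on a cart in front of the work surface, level with it; the furniture and walls round the work are solid. World frame = base frame: x ahead of the robot, y to its left, z up, the work surface at z = 0. Lengths are in mm, angles in rad, forces in N, time in s.
With the tool pointing down it reaches from about 350 to 775 mm from the base axis. Payload 7.3 kg.
Tool frame: the origin (TCP) lies midway between the tips of the shut fingers; the grasp point (between the pads) lies 19 mm behind it (env.pinch_z is the distance from the TCP to the grasp point, in mm); z points along the fingers, y is the line along which they close (so a half turn about z gives the same grasp; the last joint's range is limited). The gripper opens to 92 mm and grips with 3 to 60 N. Pads are 19 mm wide; open, the fingers measure 130 mm over their backs; the gripper's body (75 mm by 190 mm) begins 47 mm behind the grasp point.
Start: joints at [-1.447, 0.342, 1.524, -0, 1.275, -0.146], TCP at [139.955, -506.021, 226.741] pointing down, gripper open.
Joint ranges: [-2.53, 2.53], [-0.77, 2.02], [0.04, 2.7], [-1, 4.14], [0.28, 2.66], [-3.11, 3.11]. Speed limits (rad/s): [2.57, 2.57, 3.14, 3.14, 3.14, 3.14].

## Interface

Orientations are given as a unit quaternion [w, x, y, z].
In Python, from rig import env gives the robot as it stands.
- The arm moves only by the tool drive_tool, never from a script. Its argument "targets" is a list of rows, each an object of numbers: "hand": the closure, from -1 (fully open) to 1 (shut); "dx", "dy", "dz": the shift along the world's x, y, z in mm; "ax", "ay", "az": the turn, a rotation vector about the world's x, y, z in degrees. In form: [{"hand": .., "dx": .., "dy": .., "dz": .., "ax": .., "ay": .., "az": ..}, ...]. A call has 1 to 10 rows; each row shifts and turns the commanded pose from where the row before left it; what a row does not reach is not made up. A row lasts 1/10 s, in which the tool goes at most 50 mm and 8.59 degrees, less where a joint would pass 70% of its speed; a pose out of reach is approached as far as the arm can. A call is refused whole if a number of a shift passes 50 or a number of a turn 8.59, either way. A call with a gripper value outside its range is refused whole. The fingers move at their own pace and stop on an object; "grip_force" is the grip in N (left out, the last holds). Time passes only in rows, so rows that do not move let the fingers close. It gives the time, the measured TCP pose, the force, the opening and the grip force at its end, in the units of the state.
- env.state(): the state, without advancing time (a new reading comes with each control period).
- env.camera(name): name is "side" or "top" or "wrist"; returns a dict with "img" (384x512x3 uint8, red, green, blue), "vfov" (degrees; the focal length in pixels is half the picture's height over the tangent of half this angle, whatever the lens; pixels are square), "cx", "cy" (the principal point, pixels), "xyz" and "rotation" of the camera in the world; the wrist camera has in their place "hand_eye" (4x4, takes a point from camera to tool coordinates, whose origin is the TCP and whose axes are the flange's). Camera axes: x right, y up, looking along -z (the intrinsics and any distortion apply to the point x, -y, -z); pixel columns grow to the right and rows downward; lengths in mm; the calibration is good to about 2 mm. A picture is of the moment at which its call begins: read the wrist's pose just before it. There is no depth.
- env.job_done(): hands the job in; it is judged then, once.
The state is a dict: "time_s": time; "q": joint angles; "qd": joint speeds; "effort": joint torques, N m; "ee_pos": TCP position; "ee_rot": TCP orientation; "ft_force": force on the tool from outside, world axes, zero at the start; "torque": the same for the moment, N m; "finger_gap": opening from 0.0 (shut) to 1.0 (fully open); "gripper_force": force on a finger pad.
Only numpy, scipy, OpenCV 4.12 (cv2) and the standard library are available. Lean on these libraries where they do the work, as an engineer would, in place of code of your own. Each camera call takes 0.05 s, during which the arm holds its last target. There are 200 camera calls.

## Task

Pack up the round fixings tub: lower the tapered lift-out cup into it until it just rests there level, without ramming it tight. Then set the lid flat on the rim with its four tabs at the tub's four catches, and press the tabs down one after another until every one has snapped under its catch. Leave the other things on the bench where they are.

Things in the scene. Friction and masses are not known exactly. Their poses are not given: they have to be found in the camera images.
- tub: Round grey plastic fixings tub on the bench, open at the top; heavy, stays put. Origin: centre of its underside, on the bench; z up. Rim top 96 mm above the bench, collar radius 74 mm. Four spring catches stand round it on its +x, +y, -x, -y axes: tongues 18 mm wide, 76 to 81 mm from the axis, their hooked heads 117 mm above the bench, noses reaching in to 71.5 mm from the axis.
- tub_mouth (a point): Centre of the tub's mouth, level with the rim top, 96 mm above the bench. Inner radius 66 mm here, narrowing by 10 degrees to 49 mm at the floor. The cup, lowered in centred at any yaw, comes to rest on this taper by itself with its underside 22 mm above the bench, below the rim; pushed down it wedges.
- cup_grip (a point): Tapered grey lift-out cup with wooden dowels fixed in it: radius 53 mm at the underside, 60 mm at the rim, 42 mm high, about 0.16 kg. A divider runs along its x axis; its middle 56 mm is the grip, 12 mm thick, top 56 mm above the underside, the cup is free beside it 30 mm deep below its top. This point: cup axis, in the grip, 44 mm above the underside (66 mm above the bench once nested); z up.
- lid_grip (a point): Grey lid: plate of radius 70 mm, 3 mm thick, 0.18 kg, with a tapered plug 12 mm deep below (radius 64.6 to 57 mm) on which it lies. Bar handle along its x axis: 60 mm long, 14 mm thick, top 31 mm above the plate's underside. This point: lid axis, in the handle, 20 mm above the plate's underside; 116 mm above the bench when the lid is on the rim. Any of 4 yaws that put tabs at catches (within 4 degrees).
- tab_0 (a joint): Black snap tab on the lid's +x axis: a sprung flap 26 mm wide, hinged 46 mm from the lid's axis and 5 mm above the plate's underside, its lip 76 mm from the axis when flat. Rad: 0 standing up by 29 degrees (it springs there by itself), 0.5 pressed flat; snapped under a catch it stays at about 0.45.
- tab_pad_0 (a point): Middle of the ribbed thumb pad (18 x 22 mm) on top of tab_0: 58 mm from the lid's axis while the tab stands up, 62 mm when flat. With the lid on the tub it is 113 mm above the bench while up, 106 mm when flat; the tab snaps in when the pad is pressed below about 106.5 mm, which takes 9 to 15 N straight down; with less it springs up again.
- catch_0 (a joint): Spring catch on the tub's +x axis, rad: 0 upright, grows as its hook is pushed outward (about 0.08 as a tab's lip passes); springs back to 0.
- tab_1 (a joint): Black snap tab on the lid's +y axis: a sprung flap 26 mm wide, hinged 46 mm from the lid's axis and 5 mm above the plate's underside, its lip 76 mm from the axis when flat. Rad: 0 standing up by 29 degrees (it springs there by itself), 0.5 pressed flat; snapped under a catch it stays at about 0.45.
- tab_pad_1 (a point): Middle of the ribbed thumb pad (18 x 22 mm) on top of tab_1: 58 mm from the lid's axis while the tab stands up, 62 mm when flat. With the lid on the tub it is 113 mm above the bench while up, 106 mm when flat; the tab snaps in when the pad is pressed below about 106.5 mm, which takes 9 to 15 N straight down; with less it springs up again.
- catch_1 (a joint): Spring catch on the tub's +y axis, rad: 0 upright, grows as its hook is pushed outward (about 0.08 as a tab's lip passes); springs back to 0.
- tab_2 (a joint): Black snap tab on the lid's -x axis: a sprung flap 26 mm wide, hinged 46 mm from the lid's axis and 5 mm above the plate's underside, its lip 76 mm from the axis when flat. Rad: 0 standing up by 29 degrees (it springs there by itself), 0.5 pressed flat; snapped under a catch it stays at about 0.45.
- tab_pad_2 (a point): Middle of the ribbed thumb pad (18 x 22 mm) on top of tab_2: 58 mm from the lid's axis while the tab stands up, 62 mm when flat. With the lid on the tub it is 113 mm above the bench while up, 106 mm when flat; the tab snaps in when the pad is pressed below about 106.5 mm, which takes 9 to 15 N straight down; with less it springs up again.
- catch_2 (a joint): Spring catch on the tub's -x axis, rad: 0 upright, grows as its hook is pushed outward (about 0.08 as a tab's lip passes); springs back to 0.
- tab_3 (a joint): Black snap tab on the lid's -y axis: a sprung flap 26 mm wide, hinged 46 mm from the lid's axis and 5 mm above the plate's underside, its lip 76 mm from the axis when flat. Rad: 0 standing up by 29 degrees (it springs there by itself), 0.5 pressed flat; snapped under a catch it stays at about 0.45.
- tab_pad_3 (a point): Middle of the ribbed thumb pad (18 x 22 mm) on top of tab_3: 58 mm from the lid's axis while the tab stands up, 62 mm when flat. With the lid on the tub it is 113 mm above the bench while up, 106 mm when flat; the tab snaps in when the pad is pressed below about 106.5 mm, which takes 9 to 15 N straight down; with less it springs up again.
- catch_3 (a joint): Spring catch on the tub's -y axis, rad: 0 upright, grows as its hook is pushed outward (about 0.08 as a tab's lip passes); springs back to 0.
- masking_roll: Bystander: roll of masking tape lying flat, 96 x 96 x 24 mm; origin at the centre of its underside.
- spring_clamp_a: Bystander: spring clamp lying flat, 51 x 129 x 24 mm; origin at the centre of its underside.
- box_dowels: Bystander: small cardboard box, 64 x 71 x 51 mm; origin at the centre of its underside.
- screw_pot: Bystander: open round pot, diameter 65, height 75 mm; origin at the centre of its underside.
- sanding_block: Bystander: cork sanding block, 63 x 113 x 34 mm; origin at the centre of its underside.
- offcut_5: Bystander: square wooden offcut, 22 x 140 x 22 mm; origin at the centre of its underside.
- try_square: Bystander: try square lying flat, 177 x 118 x 19 mm; origin at the centre of its underside.

How it is judged (in metres and radians):
On the way, in this order (a step that is already met when the one before it is completed fails the run):
1. the cup rests nested in the tub, level (x of cup_grip in the frame of tub between -0.005 and 0.005 m and y of cup_grip in the frame of tub between -0.005 and 0.005 m and z of cup_grip in the frame of tub between 0.06 and 0.071 m and angle between cup_grip's own z axis and vertical below 0.08 rad), for 0.3 s.
2. the lid lies flat on the tub's rim over the nested cup (all of step 1 and x of lid_grip in the frame of tub between -0.006 and 0.006 m and y of lid_grip in the frame of tub between -0.006 and 0.006 m and z of lid_grip in the frame of tub between 0.112 and 0.119 m and angle between lid_grip's own z axis and vertical below 0.04 rad), for 0.2 s.
At the end, for the whole second after the job is handed in: The cup is nested in the tub (centred within 5 mm, within 6 mm of the height at which it rests by itself, level within about 4.5 degrees), the lid lies flat on the rim (within 3 mm, 2 degrees), all four tabs are down (beyond 0.42 rad) and all four catches have sprung back (under 0.03 rad) (all of step 2 and value of joint each of tab_0, tab_1, tab_2, tab_3 above 0.42 rad and value of joint each of catch_0, catch_1, catch_2, catch_3 below 0.03 rad); the robot touches nothing.
It fails at once if the cup is rammed into the tub (more than 60 N on its tapered wall, which is a push of about 20 N) (contact force between cup and tub above 60 N).
It fails at once if a bystander is moved by more than 30 mm (distance of any of masking_roll, spring_clamp_a, box_dowels, screw_pot, sanding_block, offcut_5, try_square from where it was at the start of the episode above 0.03 m).
It also fails if it takes over 72 s, if anything falls off the work surface, if the arm or the gripper's body presses on something with over 40 N, if the wrist force passes 120 N, or if a joint passes its speed limit or range.

## Working session

There is one attempt and no reset: what is moved stays moved. The work goes in short steps, Python scripts to look and compute and a tool call to move; the robot and the scene stay as the last step left them, time stands still between calls to the robot, and variables do not carry over. Pictures are saved under pics/ and viewed, at most 10 in all, crops included, and the job is handed in when it is done.

Besides the shell and the picture viewer there is one more tool, called after "Emit:" by a JSON object that holds its "op" and its "data". drive_tool: Moves the arm, as the interface text tells. Its arguments: {"type":"object","properties":{"targets":{"type":"array","items":{"type":"object","properties":{"hand":{"type":"number"},"dx":{"type":"number"},"dy":{"type":"number"},"dz":{"type":"number"},"ax":{"type":"number"},"ay":{"type":"number"},"az":{"type":"number"}}}},"grip_force":{"type":"number"}},"required":["targets"]}

```bash
ls; mkdir -p pics; python3 - <<'E'
from rig import env
import cv2
s=env.state(); print({k:s[k] for k in('time_s','ee_pos','ee_rot','finger_gap')}, env.pinch_z)
for n in('side','top'):
    c=env.camera(n); cv2.imwrite(f'pics/{n}0.png',c['img'][:,:,::-1]); print(n,{k:v for k,v in c.items() if k!='img'})
s=env.camera('wrist'); cv2.imwrite('pics/wrist0.png',s['img'][:,:,::-1]);print({k:v for k,v in s.items() if k!='img'})
E
```

```text
pics
{'time_s': 0.0, 'ee_pos': array([ 139.89260762, -505.60199435,  226.05779728]), 'ee_rot': array([-7.40738351e-04,  9.90915342e-01,  1.34485079e-01,  5.39065329e-06]), 'finger_gap': 1.0001977416387708} 18.8
side {'vfov': 46.81294242610927, 'cx': 258.2609186322243, 'cy': 197.82548393998144, 'xyz': array([  558.10164523, -1057.70837817,   850.7263526 ]), 'rotation': array([ 0.88484914,  0.46555576, -0.00285904,  0.01707813])}
top {'vfov': 43.132920094634166, 'cx': 255.42119212923748, 'cy': 187.29144860103554, 'xyz': array([ 422.5090074 ,   22.76061507, 1426.12852611]), 'rotation': array([ 0.71020577,  0.04119864, -0.02818833, -0.70222209])}
{'vfov': 68.36021696858442, 'cx': 255.16701896399215, 'cy': 189.47457139667392, 'hand_eye': array([[-6.86534672e-04,  9.64592697e-01,  2.63743166e-01,
         7.07916892e+01],
       [ 9.99999754e-01,  6.99974866e-04,  4.30110082e-05,
        -8.40567934e-01],
       [-1.43125483e-04,  2.63743131e-01, -9.64592940e-01,
        -1.57237067e+02],
       [ 0.00000000e+00,  0.00000000e+00,  0.00000000e+00,
         1.00000000e+00]])}
```

View pics/top0.png

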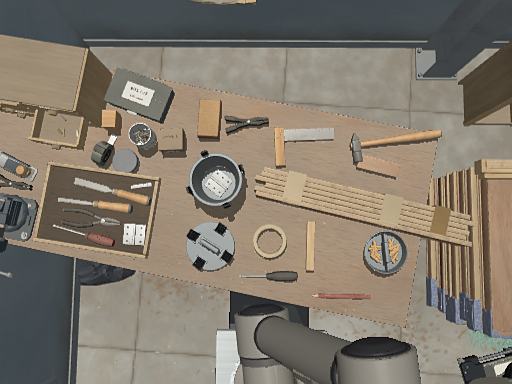

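View pics/side0.png

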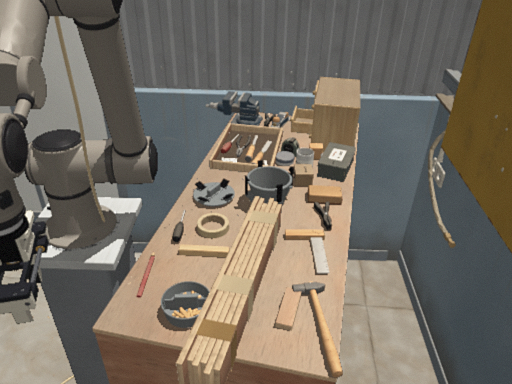

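Top view: cup at about (385,253), tub (216,180), lid (211,245), with a handle and 4 black tabs. Side view: cup (185,303), tub (270,178), lid (214,193).

```bash
cat > h.py <<'E'
import numpy as np, cv2
from rig import env
from scipy.spatial.transform import Rotation as R
def rot(q): return R.from_quat([q[1],q[2],q[3],q[0]]).as_matrix()
def cam(n):
    s=env.state(); c=env.camera(n)
    if n=='wrist':
        T=np.eye(4);T[:3,:3]=rot(s['ee_rot']);T[:3,3]=s['ee_pos'];T=T@np.array(c['hand_eye'])
        c['C']=T[:3,3];c['M']=T[:3,:3]
    else: c['C']=np.array(c['xyz']);c['M']=rot(c['rotation'])
    c['f']=c['img'].shape[0]/2/np.tan(np.radians(c['vfov'])/2)
    return c
def ray(c,u,v): return c['M']@np.array([(u-c['cx'])/c['f'],-(v-c['cy'])/c['f'],-1])
def onz(c,u,v,z):
    d=ray(c,u,v); return c['C']+d*(z-c['C'][2])/d[2]
def proj(c,P):
    p=(np.atleast_2d(P)-c['C'])@c['M']; return np.c_[c['cx']-c['f']*p[:,0]/p[:,2], c['cy']+c['f']*p[:,1]/p[:,2]]
def tri(obs):
    A=np.zeros((3,3));b=np.zeros(3)
    for c,u,v in obs:
        d=ray(c,u,v);d/=np.linalg.norm(d);Q=np.eye(3)-np.outer(d,d);A+=Q;b+=Q@c['C']
    return np.linalg.solve(A,b)
def save(c,name,pts=None):
    im=c['img'][:,:,::-1].copy()
    if pts is not None:
        for u,v in pts: cv2.circle(im,(int(round(u)),int(round(v))),1,(0,0,255),-1)
    cv2.imwrite('pics/'+name,im)
E
python3 - <<'E'
from h import *
t=cam('top');s=cam('side')
for n,a,b in(('cup',(386,252),(184,297)),('tub',(216,178),(270,177)),('lid',(209,244),(213,191))):
    print(n,tri([(t,*a),(s,*b)]).round(0), onz(t,*a,50).round(0))
print(np.degrees(2*np.arctan2(.1345,.9909)), rot(env.state()['ee_rot']).round(2))
E
```

```text
cup [ 378. -320.   47.] [ 380. -319.   50.]
tub [578. 157.  98.] [583. 162.  50.]
lid [392. 181.  21.] [396. 178.  50.]
15.459626143608356 [[ 0.96  0.27 -0.  ]
 [ 0.27 -0.96  0.  ]
 [ 0.   -0.   -1.  ]]
```

Emit:
{"op": "drive_tool", "data": {"targets": [{"hand":-1,"dx":34,"dy":27},{"dx":34,"dy":27,"hand":-1},{"dx":34,"dy":27,"hand":-1},{"dx":34,"dy":27,"hand":-1},{"dx":34,"dy":27,"hand":-1},{"dx":34,"dy":26,"hand":-1},{"dx":34,"dy":25,"hand":-1},{"hand":-1}]}}

```text
validation failed for argument at $.ta...
```

```bash
python3 - <<'E'
from h import *
s=env.state(); print(s['time_s'],s['ee_pos'],s['ft_force'])
import pickle
c=cam('wrist'); pickle.dump(c,open('c1.pkl','wb')); save(c,'w1.png')
E
```

```text
0.25 [ 139.93229007 -505.8442311   226.3966516 ] [ 0.28903756 -0.24142471  0.91942304]
```

View pics/w1.png

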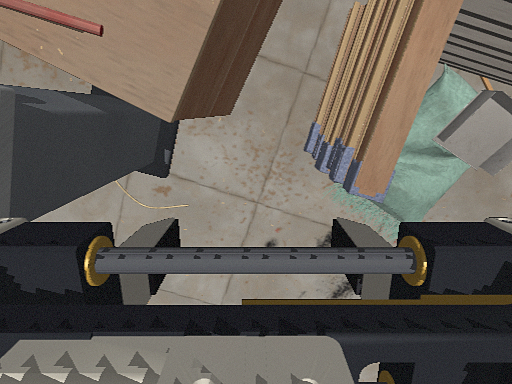

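The call was refused, so the arm is still at the start; the wrist picture shows the bench corner with the fingers from row 220 down. I need complete rows, and the objects must sit ahead of the tool (above row 215).

Emit:
{"op": "drive_tool", "data": {"targets": [{"hand":-1,"dx":30,"dy":28,"dz":0,"ax":0,"ay":0,"az":0},{"hand":-1,"dx":30,"dy":28,"dz":0,"ax":0,"ay":0,"az":0},{"hand":-1,"dx":30,"dy":28,"dz":0,"ax":0,"ay":0,"az":0},{"hand":-1,"dx":30,"dy":28,"dz":0,"ax":0,"ay":0,"az":0},{"hand":-1,"dx":30,"dy":28,"dz":0,"ax":0,"ay":0,"az":0},{"hand":-1,"dx":28,"dy":28,"dz":0,"ax":0,"ay":0,"az":0},{"hand":-1,"dx":0,"dy":0,"dz":0,"ax":0,"ay":0,"az":0},{"hand":-1,"dx":0,"dy":0,"dz":0,"ax":0,"ay":0,"az":0}]}}

```text
time_s: 1.1
ee_pos: [318.3, -337.7, 226.8]
ee_rot: [0.0, 0.991, 0.136, -0.0]
ft_force: [0.1, -0.1, 0.2]
finger_gap: 1.0
gripper_force: 0.0
```

```bash
python3 - <<'E'
from h import *
s=env.state(); print(s['time_s'],s['ee_pos'],s['ft_force'])
import pickle
c=cam('wrist'); pickle.dump(c,open('c1.pkl','wb')); save(c,'w2.png')
E
```

```text
1.1 [ 318.30527542 -337.67257771  226.83090295] [ 0.09098174 -0.0527711   0.18874686]
```

View pics/w2.png

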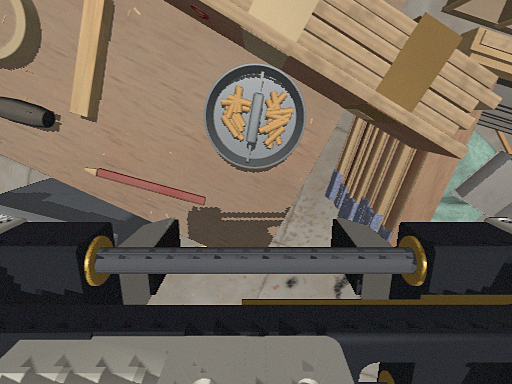

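The cup is at about (255,117); its divider runs from (262,72) to (248,161), and the grip bar from (258,93) to (251,142). I'll take a second view from a shifted position for the height.

Emit:
{"op": "drive_tool", "data": {"targets": [{"hand":-1,"dx":20,"dy":35,"dz":0,"ax":0,"ay":0,"az":0},{"hand":-1,"dx":20,"dy":35,"dz":0,"ax":0,"ay":0,"az":0},{"hand":-1,"dx":0,"dy":0,"dz":0,"ax":0,"ay":0,"az":0},{"hand":-1,"dx":0,"dy":0,"dz":0,"ax":0,"ay":0,"az":0}]}}

```text
time_s: 1.55
ee_pos: [357.6, -268.8, 226.8]
ee_rot: [0.0, 0.991, 0.135, -0.0]
ft_force: [-0.1, -0.6, -0.2]
finger_gap: 0.998
gripper_force: 0.0
```

```bash
cat >> h.py <<'E'
def blob(c,u0,v0,smax=60,vmax=255,rmax=75):
    hsv=cv2.cvtColor(c['img'],cv2.COLOR_RGB2HSV)
    m=((hsv[...,1]<smax)&(hsv[...,2]<vmax)).astype(np.uint8)
    k=np.zeros_like(m);cv2.circle(k,(int(u0),int(v0)),rmax,1,-1);m*=k
    m=cv2.morphologyEx(m,cv2.MORPH_OPEN,np.ones((5,5)))
    cs,_=cv2.findContours(m,cv2.RETR_EXTERNAL,cv2.CHAIN_APPROX_NONE)
    k=max(cs,key=cv2.contourArea); k=cv2.convexHull(k)
    return k[:,0].astype(float)
E
python3 - <<'E'
from h import *
import pickle
a=pickle.load(open('c1.pkl','rb'))
b=cam('wrist'); pickle.dump(b,open('c2.pkl','wb'))
g=proj(b,[[378,-320,45]])[0];print(g)
obs=[]
ims=[]
for c,(u,v) in((a,(255,117)),(b,g)):
    k=blob(c,u,v,rmax=62); e=cv2.fitEllipse(k.astype(np.float32)); print(e); obs.append((c,*e[0]))
    im=c['img'][:,:,::-1].copy(); cv2.ellipse(im,e,(0,0,255),1); u,v=map(int,e[0])
    ims.append(cv2.resize(im[max(0,v-64):v+64,max(0,u-64):u+64],None,fx=3,fy=3,interpolation=cv2.INTER_CUBIC))
cv2.imwrite('pics/cup.png',np.hstack([i[:360,:384] for i in ims]))
print(tri(obs)); print(onz(a,258,93,56),onz(a,251,142,56),onz(a,262,72,42),onz(a,248,161,42))
E
```

```text
[300.78597646 167.25600689]
((254.4036865234375, 115.31249237060547), (103.00900268554688, 106.23030853271484), 178.6329803466797)
((299.7559509277344, 162.70433044433594), (95.68807983398438, 100.36714172363281), 55.362281799316406)
[ 382.50072498 -318.02929822   40.45855332]
[ 406.68151147 -315.51565735   56.        ] [ 353.08081724 -322.22464943   56.        ] [ 430.34839406 -313.6897848    42.        ] [ 328.5106803 -324.9659539   42.       ]
```

View pics/cup.png

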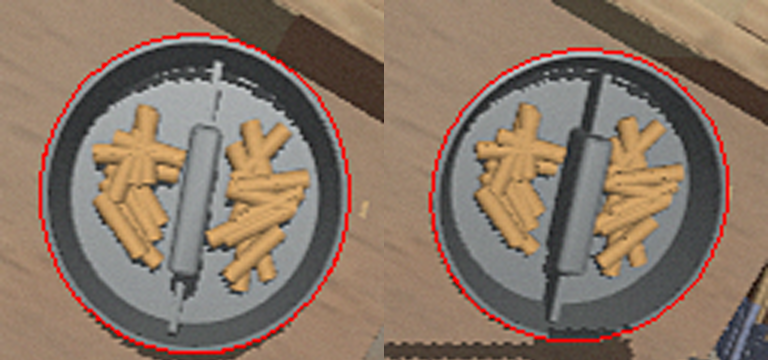

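Both ellipses lie on the cup's rim: centre (382,-318), height 40.5 mm against 42 expected. Bar yaw is about 7.5°, so I'll approach with the fingers partly closed.

Emit:
{"op": "drive_tool", "data": {"grip_force": 25, "targets": [{"hand":0.2,"dx":12,"dy":-26,"dz":-20,"ax":0,"ay":0,"az":-4},{"hand":0.2,"dx":11,"dy":-24.5,"dz":-25,"ax":0,"ay":0,"az":-4},{"hand":0.2,"dx":0,"dy":0,"dz":-40,"ax":0,"ay":0,"az":0},{"hand":0.2,"dx":0,"dy":0,"dz":-35,"ax":0,"ay":0,"az":0},{"hand":0.2,"dx":0,"dy":0,"dz":-10,"ax":0,"ay":0,"az":0},{"hand":0.2,"dx":0,"dy":0,"dz":0,"ax":0,"ay":0,"az":0}]}}

```text
time_s: 2.2
ee_pos: [379.8, -319.1, 95.7]
ee_rot: [-0.001, 0.998, 0.064, -0.001]
ft_force: [0.7, 0.3, 0.0]
finger_gap: 0.529
gripper_force: 0.0
```

```bash
python3 - <<'E'
from h import *
s=env.state();c=cam('wrist');save(c,'w3.png');print(s['ee_pos'],s['finger_gap'],rot(s['ee_rot'])[:,0])
E
```

```text
[ 379.76469571 -319.13706283   95.74228587] 0.5286472112851595 [ 0.99177854  0.12795313 -0.00182111]
```

View pics/w3.png

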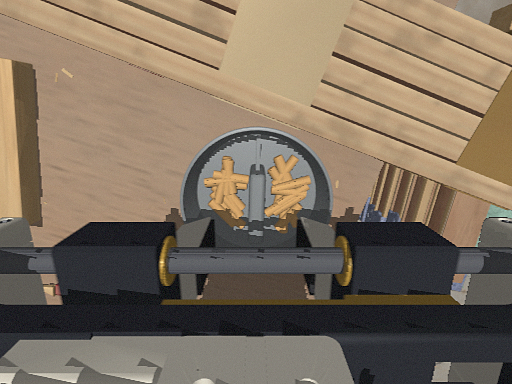

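The fingers straddle the bar symmetrically (u≈258) and the yaw is aligned. I'll descend, grip and lift.

Emit:
{"op": "drive_tool", "data": {"targets": [{"hand":0.2,"dx":1,"dy":0,"dz":-20,"ax":0,"ay":0,"az":0},{"hand":0.2,"dx":0,"dy":0,"dz":-20,"ax":0,"ay":0,"az":0},{"hand":0.2,"dx":0,"dy":0,"dz":-15,"ax":0,"ay":0,"az":0},{"hand":0.2,"dx":0,"dy":0,"dz":-9,"ax":0,"ay":0,"az":0},{"hand":1,"dx":0,"dy":0,"dz":0,"ax":0,"ay":0,"az":0},{"hand":1,"dx":0,"dy":0,"dz":0,"ax":0,"ay":0,"az":0},{"hand":1,"dx":0,"dy":0,"dz":0,"ax":0,"ay":0,"az":0},{"hand":1,"dx":0,"dy":0,"dz":0,"ax":0,"ay":0,"az":0},{"hand":1,"dx":0,"dy":0,"dz":0,"ax":0,"ay":0,"az":0}]}}

```text
time_s: 3.15
ee_pos: [382.4, -319.1, 33.7]
ee_rot: [0.001, 0.998, 0.065, 0.001]
ft_force: [-0.8, 0.6, 6.8]
finger_gap: 0.128
gripper_force: 24.9
```

Bar thickness 11.8 mm is confirmed. The held cup would block the wrist view of the tub, so I'll release it, measure the tub and lid, then come back.

Emit:
{"op": "drive_tool", "data": {"targets": [{"hand":0.2,"dx":0,"dy":0,"dz":0,"ax":0,"ay":0,"az":0},{"hand":0.2,"dx":0,"dy":0,"dz":0,"ax":0,"ay":0,"az":0},{"hand":0.2,"dx":0,"dy":0,"dz":10,"ax":0,"ay":0,"az":0},{"hand":0.2,"dx":0,"dy":0,"dz":40,"ax":0,"ay":0,"az":0},{"hand":0.2,"dx":0,"dy":0,"dz":50,"ax":0,"ay":0,"az":0},{"hand":0.2,"dx":12,"dy":35,"dz":30,"ax":0,"ay":0,"az":0},{"hand":0.2,"dx":12,"dy":40,"dz":26,"ax":0,"ay":0,"az":0},{"hand":0.2,"dx":12,"dy":40,"dz":26,"ax":0,"ay":0,"az":0},{"hand":0.2,"dx":12,"dy":40,"dz":26,"ax":0,"ay":0,"az":0},{"hand":0.2,"dx":12,"dy":40,"dz":26,"ax":0,"ay":0,"az":0}]}}

```text
time_s: 4.15
ee_pos: [441.8, -121.7, 268.6]
ee_rot: [0.0, 0.998, 0.065, 0.0]
ft_force: [0.1, -0.7, -0.7]
finger_gap: 0.401
gripper_force: 0.0
```

Emit:
{"op": "drive_tool", "data": {"targets": [{"hand":0.2,"dx":12,"dy":46,"dz":14,"ax":0,"ay":0,"az":0},{"hand":0.2,"dx":12,"dy":46,"dz":0,"ax":0,"ay":0,"az":0},{"hand":0.2,"dx":12,"dy":46,"dz":0,"ax":0,"ay":0,"az":0},{"hand":0.2,"dx":12,"dy":46,"dz":0,"ax":0,"ay":0,"az":0},{"hand":0.2,"dx":12,"dy":40,"dz":0,"ax":0,"ay":0,"az":0},{"hand":0.2,"dx":12,"dy":0,"dz":0,"ax":0,"ay":0,"az":0},{"hand":0.2,"dx":0,"dy":0,"dz":0,"ax":0,"ay":0,"az":0},{"hand":0.2,"dx":0,"dy":0,"dz":0,"ax":0,"ay":0,"az":0}]}}

```text
time_s: 4.95
ee_pos: [513.4, 100.2, 280.8]
ee_rot: [0.0, 0.998, 0.065, -0.0]
ft_force: [-0.1, -0.4, 0.2]
finger_gap: 0.402
gripper_force: 0.0
```

```bash
python3 - <<'E'
from h import *
import pickle
s=env.state();c=cam('wrist');pickle.dump(c,open('t1.pkl','wb'));print(s['time_s'],s['ee_pos'],proj(c,[[578,157,96],[392,181,20]]))
E
```

```text
4.95 [513.4484577  100.17020711 280.82652794] [[214.648266   111.45863334]
 [195.57016025 229.49609969]]
```

Second tub view at dy +80, then lid views.

Emit:
{"op": "drive_tool", "data": {"targets": [{"hand":0.2,"dx":0,"dy":45,"dz":0,"ax":0,"ay":0,"az":0},{"hand":0.2,"dx":0,"dy":45,"dz":0,"ax":0,"ay":0,"az":0},{"hand":0.2,"dx":0,"dy":0,"dz":0,"ax":0,"ay":0,"az":0},{"hand":0.2,"dx":0,"dy":0,"dz":0,"ax":0,"ay":0,"az":0}]}}

```text
time_s: 5.4
ee_pos: [513.5, 190.1, 280.9]
ee_rot: [0.0, 0.998, 0.065, -0.0]
ft_force: [0.2, 0.3, -0.5]
finger_gap: 0.399
gripper_force: 0.0
```

```bash
python3 - <<'E'
from h import *
import pickle
s=env.state();c=cam('wrist');pickle.dump(c,open('t2.pkl','wb'));print(s['time_s'],s['ee_pos'],proj(c,[[578,157,96]]))
E
```

```text
5.4 [513.50890913 190.13000432 280.87438282] [[290.78906887 121.84677361]]
```

Emit:
{"op": "drive_tool", "data": {"targets": [{"hand":0.2,"dx":-35,"dy":0,"dz":-14,"ax":0,"ay":0,"az":0},{"hand":0.2,"dx":-38,"dy":0,"dz":-13,"ax":0,"ay":0,"az":0},{"hand":0.2,"dx":-38,"dy":0,"dz":-13,"ax":0,"ay":0,"az":0},{"hand":0.2,"dx":-38,"dy":0,"dz":-13,"ax":0,"ay":0,"az":0},{"hand":0.2,"dx":-25,"dy":0,"dz":0,"ax":0,"ay":0,"az":0},{"hand":0.2,"dx":0,"dy":0,"dz":0,"ax":0,"ay":0,"az":0},{"hand":0.2,"dx":0,"dy":0,"dz":0,"ax":0,"ay":0,"az":0}]}}

```text
time_s: 6.15
ee_pos: [340.5, 189.6, 228.4]
ee_rot: [-0.0, 0.998, 0.064, 0.001]
ft_force: [1.0, -0.6, 0.2]
finger_gap: 0.398
gripper_force: 0.0
```

```bash
python3 - <<'E'
from h import *
import pickle
s=env.state();c=cam('wrist');pickle.dump(c,open('l1.pkl','wb'));print(s['time_s'],s['ee_pos'],proj(c,[[392,181,20]]))
E
```

```text
6.15 [340.48265892 189.58237764 228.41462669] [[267.71041583 129.42341902]]
```

Emit:
{"op": "drive_tool", "data": {"targets": [{"hand":0.2,"dx":10,"dy":-35,"dz":0,"ax":0,"ay":0,"az":0},{"hand":0.2,"dx":10,"dy":-35,"dz":0,"ax":0,"ay":0,"az":0},{"hand":0.2,"dx":0,"dy":0,"dz":0,"ax":0,"ay":0,"az":0},{"hand":0.2,"dx":0,"dy":0,"dz":0,"ax":0,"ay":0,"az":0}]}}

```text
time_s: 6.6
ee_pos: [361.0, 119.5, 227.8]
ee_rot: [-0.0, 0.998, 0.063, 0.0]
ft_force: [-0.2, 0.9, -0.9]
finger_gap: 0.406
gripper_force: 0.0
```

```bash
python3 - <<'E'
from h import *
import pickle
s=env.state();c=cam('wrist');pickle.dump(c,open('l2.pkl','wb'));print(s['time_s'],s['ee_pos'],proj(c,[[392,181,20]]))
L=[pickle.load(open(f+'.pkl','rb')) for f in('t1','t2','l1','l2')]
G=[[578,157,96]]*2+[[392,181,20]]*2
ims=[]
for c,g in zip(L,G):
    u,v=proj(c,[g])[0].astype(int);u=max(90,u);v=max(75,v)
    i=c['img'][v-75:v+75,u-90:u+90,::-1];print(u-90,v-75,i.shape); ims.append(cv2.resize(i,(400,300),interpolation=cv2.INTER_CUBIC))
cv2.imwrite('pics/tl.png',np.vstack([np.hstack(ims[:2]),np.hstack(ims[2:])]))
E
```

```text
6.6 [361.02538237 119.51358481 227.76432025] [[211.05336109 138.40118503]]
124 36 (150, 180, 3)
200 46 (150, 180, 3)
177 54 (150, 180, 3)
121 63 (150, 180, 3)
```

View pics/tl.png

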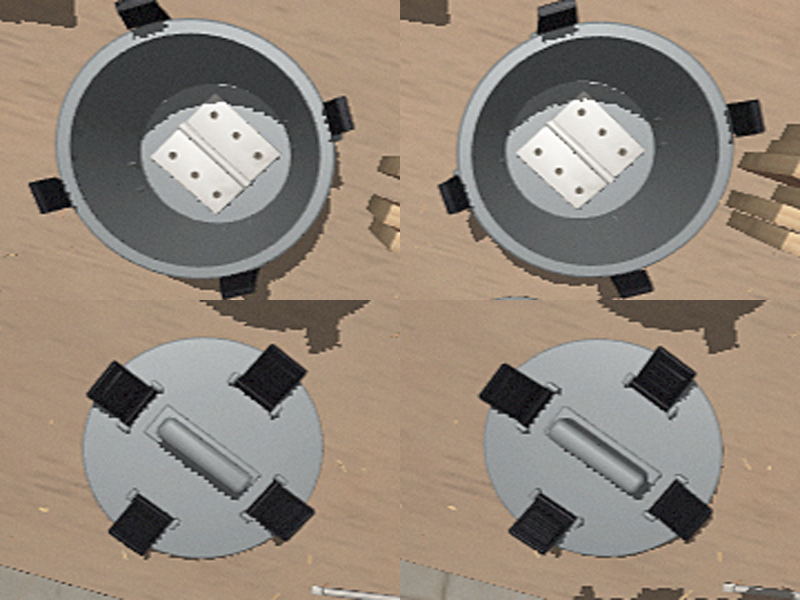

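The crops show the tub, with catches near crop (145,15), (341,117), (50,195) and (240,283), and the lid with tabs and a handle running from (160,423) to (250,487). Next I fit the circles and the yaw.

```bash
cat > fit.py <<'E'
from h import *
import pickle
from scipy.optimize import minimize
L={f:pickle.load(open(f+'.pkl','rb')) for f in('t1','t2','l1','l2')}
th=np.arange(0,2*np.pi,np.pi/90)
def feat(c,kind):
    h=cv2.cvtColor(cv2.GaussianBlur(c['img'],(3,3),0),cv2.COLOR_RGB2HSV).astype(float)
    m=(h[...,1]<50)&(h[...,2]>110) if kind=='tub' else ~((h[...,1]>60)&(h[...,2]>80))
    return cv2.GaussianBlur(m.astype(np.float32),(3,3),0)
def val(F,c,ctr,rs):
    P=np.concatenate([np.c_[ctr[0]+r*np.cos(th),ctr[1]+r*np.sin(th),0*th+ctr[2]] for r in rs]);p=proj(c,P).astype(np.float32)
    return cv2.remap(F,p[:,0].copy(),p[:,1].copy(),cv2.INTER_LINEAR).mean()
def fit(names,kind,x0,rin,rout):
    Fs=[(feat(L[n],kind),L[n]) for n in names]
    f=lambda x:-sum(val(F,c,x,rin)-val(F,c,x,rout) for F,c in Fs)
    for k in range(3):
        r=minimize(f,x0,method='Nelder-Mead',options=dict(initial_simplex=np.array(x0)+np.array([[0,0,0],[6,0,0],[0,6,0],[0,0,8]])/(k+1)));x0=r.x
    return r.x,r.fun
if __name__=='__main__':
    T,_=fit(['t1','t2'],'tub',[578,157,96],[67,69,71,73],[61,63,65,75.5,77,79]);print('tub',T,_)
    D,_=fit(['l1','l2'],'lid',[392,181,15],[66,67.5,69],[71,72.5,74]);print('lid',D,_)
    o={'t1':(124,36),'t2':(200,46),'l1':(177,54),'l2':(121,63)}
    def px(n,x,y): return (L[n],o[n][0]+x/2.2222,o[n][1]+y/2)
    A=[(145,15),(341,117),(50,195),(240,283)];B=[(158,17),(345,118),(55,195),(232,283)]
    for a,b in zip(A,B):
        P=tri([px('t1',*a),px('t2',*b)]);d=P-T;print('catch',P.round(1),np.hypot(*d[:2]).round(1),np.degrees(np.arctan2(d[1],d[0])).round(1))
    A=[(122,92),(275,75),(280,210),(142,223),(160,123),(250,187)];B=[(115,95),(265,77),(280,210),(143,223),(155,127),(242,187)]
    for a,b in zip(A,B):
        P=tri([px('l1',*a),px('l2',*b)]);d=P-D;print('tab/h',P.round(1),np.hypot(*d[:2]).round(1),np.degrees(np.arctan2(d[1],d[0])).round(1))
E
python3 fit.py
```

```text
tub [575.16016698 160.74124796  92.87443318] -1.6852896213531494
lid [391.06023265 180.42940231  17.89378338] -1.3743579387664795
catch [646.  190.6  98.9] 76.9 22.8
catch [605.9  87.5 100.6] 79.4 -67.2
catch [544.1 230.3 109. ] 76.2 114.1
catch [502.9 128.2 101.1] 79.3 -155.7
tab/h [420.9 229.   28.4] 57.0 58.4
tab/h [441.2 148.6  30.1] 59.4 -32.4
tab/h [360.9 131.   25.1] 57.9 -121.4
tab/h [342.8 209.2  27. ] 56.2 149.3
tab/h [405.1 206.1  28.5] 29.3 61.3
tab/h [375.5 153.1  42.9] 31.4 -119.7
```

```bash
python3 - <<'E'
from fit import *
for n in('c1','c2'): L[n]=pickle.load(open(n+'.pkl','rb'))
def fz(names,kind,x0,z,rin,rout):
    Fs=[(feat(L[n],kind),L[n]) for n in names]
    f=lambda x:-sum(val(F,c,[*x,z],rin)-val(F,c,[*x,z],rout) for F,c in Fs)
    r=minimize(f,x0,method='Nelder-Mead',options=dict(initial_simplex=np.array(x0)+np.array([[0,0],[4,0],[0,4]])));return r.x.round(1),r.fun.round(3)
for nm in(['t1','t2'],['t1'],['t2']): print('tub',fz(nm,'tub',[576,160],96,[67,69,71,73],[61,63,65,75.5,77,79]))
for nm in(['l1','l2'],['l1'],['l2']): print('lid',fz(nm,'lid',[391,180],15,[66,67.5,69],[71,72.5,74]))
for nm in(['c1','c2'],['c1'],['c2']): print('cup',fz(nm,'lid',[382,-318],42,[57,58,59],[61,62,63]))
E
```

```text
tub (array([575.2, 160.7]), np.float64(-1.605))
tub (array([575.1, 160.6]), np.float64(-0.802))
tub (array([575.3, 160.7]), np.float64(-0.804))
lid (array([390.9, 180.6]), np.float64(-1.334))
lid (array([390.9, 180.8]), np.float64(-0.658))
lid (array([390.8, 180.3]), np.float64(-0.679))
cup (array([ 379.9, -318.5]), np.float64(-1.434))
cup (array([ 379.5, -318.7]), np.float64(-0.711))
cup (array([ 380.2, -318.2]), np.float64(-0.738))
```

The fits agree: tub (575.2, 160.7) with catch yaw 23.5°, lid (390.9, 180.5) with handle yaw 58.5°, and cup (379.9, -318.5). Back to the cup.

Emit:
{"op": "drive_tool", "data": {"targets": [{"hand":0.2,"dx":15,"dy":-44,"dz":0,"ax":0,"ay":0,"az":0},{"hand":0.2,"dx":5,"dy":-45,"dz":0,"ax":0,"ay":0,"az":0},{"hand":0.2,"dx":0,"dy":-45,"dz":0,"ax":0,"ay":0,"az":0},{"hand":0.2,"dx":0,"dy":-45,"dz":0,"ax":0,"ay":0,"az":0},{"hand":0.2,"dx":0,"dy":-45,"dz":0,"ax":0,"ay":0,"az":0},{"hand":0.2,"dx":0,"dy":-45,"dz":0,"ax":0,"ay":0,"az":0},{"hand":0.2,"dx":0,"dy":-45,"dz":-20,"ax":0,"ay":0,"az":0},{"hand":0.2,"dx":0,"dy":-45,"dz":-20,"ax":0,"ay":0,"az":0},{"hand":0.2,"dx":0,"dy":-45,"dz":-20,"ax":0,"ay":0,"az":0},{"hand":0.2,"dx":0,"dy":-35,"dz":-30,"ax":0,"ay":0,"az":0}]}}

```text
time_s: 7.65
ee_pos: [381.2, -321.3, 137.7]
ee_rot: [0.001, 0.998, 0.065, 0.001]
ft_force: [0.6, -0.3, 0.3]
finger_gap: 0.402
gripper_force: 0.0
```

Emit:
{"op": "drive_tool", "data": {"targets": [{"hand":0.2,"dx":0,"dy":0,"dz":-35,"ax":0,"ay":0,"az":0},{"hand":0.2,"dx":0,"dy":0,"dz":0,"ax":0,"ay":0,"az":0},{"hand":0.2,"dx":0,"dy":0,"dz":0,"ax":0,"ay":0,"az":0}]}}

```text
time_s: 7.95
ee_pos: [380.4, -317.7, 102.8]
ee_rot: [-0.001, 0.998, 0.066, -0.0]
ft_force: [0.6, -1.3, 1.2]
finger_gap: 0.398
gripper_force: 0.0
```

Emit:
{"op": "drive_tool", "data": {"targets": [{"hand":0.2,"dx":0,"dy":0,"dz":-25,"ax":0,"ay":0,"az":0},{"hand":0.2,"dx":0,"dy":0,"dz":-25,"ax":0,"ay":0,"az":0},{"hand":0.2,"dx":0,"dy":0,"dz":-20,"ax":0,"ay":0,"az":0},{"hand":0.2,"dx":0,"dy":0,"dz":0,"ax":0,"ay":0,"az":0},{"hand":1,"dx":0,"dy":0,"dz":0,"ax":0,"ay":0,"az":0},{"hand":1,"dx":0,"dy":0,"dz":0,"ax":0,"ay":0,"az":0},{"hand":1,"dx":0,"dy":0,"dz":0,"ax":0,"ay":0,"az":0},{"hand":1,"dx":0,"dy":0,"dz":0,"ax":0,"ay":0,"az":0},{"hand":1,"dx":0,"dy":0,"dz":0,"ax":0,"ay":0,"az":0}]}}

```text
time_s: 8.85
ee_pos: [380.5, -319.0, 33.9]
ee_rot: [0.001, 0.998, 0.065, 0.001]
ft_force: [-0.9, 1.4, 6.7]
finger_gap: 0.126
gripper_force: 25.0
```

Emit:
{"op": "drive_tool", "data": {"targets": [{"hand":1,"dx":0,"dy":0,"dz":15,"ax":0,"ay":0,"az":0},{"hand":1,"dx":0,"dy":0,"dz":35,"ax":0,"ay":0,"az":0},{"hand":1,"dx":0,"dy":0,"dz":45,"ax":0,"ay":0,"az":0},{"hand":1,"dx":8,"dy":20,"dz":40,"ax":0,"ay":0,"az":0},{"hand":1,"dx":16,"dy":40,"dz":25,"ax":0,"ay":0,"az":0},{"hand":1,"dx":16,"dy":40,"dz":22,"ax":0,"ay":0,"az":0},{"hand":1,"dx":16,"dy":40,"dz":0,"ax":0,"ay":0,"az":0},{"hand":1,"dx":16,"dy":40,"dz":0,"ax":0,"ay":0,"az":0},{"hand":1,"dx":16,"dy":40,"dz":0,"ax":0,"ay":0,"az":0},{"hand":1,"dx":16,"dy":40,"dz":0,"ax":0,"ay":0,"az":0}]}}

```text
time_s: 9.85
ee_pos: [484.0, -56.8, 214.9]
ee_rot: [0.0, 0.998, 0.065, -0.0]
ft_force: [-0.8, -0.8, -2.3]
finger_gap: 0.129
gripper_force: 25.0
```

Emit:
{"op": "drive_tool", "data": {"targets": [{"hand":1,"dx":16,"dy":40,"dz":0,"ax":0,"ay":0,"az":0},{"hand":1,"dx":16,"dy":40,"dz":0,"ax":0,"ay":0,"az":0},{"hand":1,"dx":16,"dy":40,"dz":0,"ax":0,"ay":0,"az":0},{"hand":1,"dx":16,"dy":40,"dz":0,"ax":0,"ay":0,"az":0},{"hand":1,"dx":16,"dy":35,"dz":0,"ax":0,"ay":0,"az":0},{"hand":1,"dx":11,"dy":24,"dz":0,"ax":0,"ay":0,"az":0},{"hand":1,"dx":0,"dy":0,"dz":0,"ax":0,"ay":0,"az":0},{"hand":1,"dx":0,"dy":0,"dz":0,"ax":0,"ay":0,"az":0},{"hand":1,"dx":0,"dy":0,"dz":0,"ax":0,"ay":0,"az":0}]}}

```text
time_s: 10.75
ee_pos: [574.5, 159.5, 214.6]
ee_rot: [0.0, 0.998, 0.065, -0.0]
ft_force: [-0.2, -0.5, -1.6]
finger_gap: 0.125
gripper_force: 25.0
```

```bash
python3 - <<'E'
from h import *
s=env.state();c=cam('wrist');print(s['time_s'],s['ee_pos'],s['ft_force'])
t=cam('top');d=cam('side');
u,v=proj(d,[[575,161,150]])[0].astype(int);a=cv2.resize(d['img'][v-50:v+50,u-65:u+65,::-1],(390,300),interpolation=cv2.INTER_CUBIC)
cv2.imwrite('pics/m1.png',np.hstack([cv2.resize(c['img'][:,:,::-1],(400,300)),a]))
E
```

```text
10.75 [574.47485454 159.52841602 214.5884852 ] [-0.22357835 -0.50883015 -1.62970079]
```

View pics/m1.png

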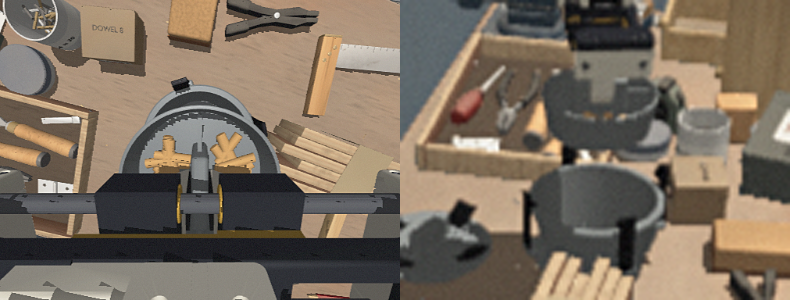

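The cup is held level above the tub. I'll turn it -29° so the gripper body sits between the catches, and descend to just above contact.

Emit:
{"op": "drive_tool", "data": {"targets": [{"hand":1,"dx":0,"dy":0,"dz":0,"ax":0,"ay":0,"az":-7.25},{"hand":1,"dx":0,"dy":0,"dz":0,"ax":0,"ay":0,"az":-7.25},{"hand":1,"dx":0,"dy":0,"dz":-10,"ax":0,"ay":0,"az":-7.25},{"hand":1,"dx":0,"dy":0,"dz":-20,"ax":0,"ay":0,"az":-7.25},{"hand":1,"dx":0,"dy":0,"dz":-30,"ax":0,"ay":0,"az":0},{"hand":1,"dx":0,"dy":0,"dz":-30,"ax":0,"ay":0,"az":0},{"hand":1,"dx":0,"dy":0,"dz":-25,"ax":0,"ay":0,"az":0},{"hand":1,"dx":0,"dy":0,"dz":-20,"ax":0,"ay":0,"az":0},{"hand":1,"dx":0,"dy":0,"dz":0,"ax":0,"ay":0,"az":0},{"hand":1,"dx":0,"dy":0,"dz":0,"ax":0,"ay":0,"az":0}]}}

```text
time_s: 11.9
ee_pos: [575.2, 160.0, 80.3]
ee_rot: [0.0, 0.982, -0.187, 0.0]
ft_force: [0.3, -1.1, -1.3]
finger_gap: 0.129
gripper_force: 25.0
```

Emit:
{"op": "drive_tool", "data": {"targets": [{"hand":1,"dx":0,"dy":0,"dz":-6,"ax":0,"ay":0,"az":0},{"hand":1,"dx":0,"dy":0,"dz":-5,"ax":0,"ay":0,"az":0},{"hand":1,"dx":0,"dy":0,"dz":0,"ax":0,"ay":0,"az":0},{"hand":1,"dx":0,"dy":0,"dz":0,"ax":0,"ay":0,"az":0}]}}

```text
time_s: 12.3
ee_pos: [575.0, 160.5, 68.9]
ee_rot: [-0.0, 0.982, -0.187, 0.0]
ft_force: [0.4, -0.8, -1.8]
finger_gap: 0.128
gripper_force: 25.0
```

Emit:
{"op": "drive_tool", "data": {"targets": [{"hand":1,"dx":0,"dy":0,"dz":-3,"ax":0,"ay":0,"az":0},{"hand":1,"dx":0,"dy":0,"dz":-3,"ax":0,"ay":0,"az":0},{"hand":1,"dx":0,"dy":0,"dz":-2,"ax":0,"ay":0,"az":0},{"hand":1,"dx":0,"dy":0,"dz":0,"ax":0,"ay":0,"az":0},{"hand":1,"dx":0,"dy":0,"dz":0,"ax":0,"ay":0,"az":0}]}}

```text
time_s: 12.8
ee_pos: [575.0, 160.4, 60.6]
ee_rot: [0.0, 0.982, -0.187, -0.0]
ft_force: [0.0, -1.1, -2.4]
finger_gap: 0.128
gripper_force: 25.0
```

Emit:
{"op": "drive_tool", "data": {"targets": [{"hand":1,"dx":0,"dy":0,"dz":-1,"ax":0,"ay":0,"az":0},{"hand":1,"dx":0,"dy":0,"dz":-1,"ax":0,"ay":0,"az":0},{"hand":1,"dx":0,"dy":0,"dz":0,"ax":0,"ay":0,"az":0},{"hand":1,"dx":0,"dy":0,"dz":0,"ax":0,"ay":0,"az":0}]}}

```text
time_s: 13.2
ee_pos: [575.3, 160.3, 58.9]
ee_rot: [0.0, 0.982, -0.187, 0.0]
ft_force: [1.1, -1.7, -1.6]
finger_gap: 0.128
gripper_force: 25.0
```

Emit:
{"op": "drive_tool", "data": {"targets": [{"hand":1,"dx":0,"dy":0,"dz":-1,"ax":0,"ay":0,"az":0},{"hand":1,"dx":0,"dy":0,"dz":0,"ax":0,"ay":0,"az":0},{"hand":1,"dx":0,"dy":0,"dz":0,"ax":0,"ay":0,"az":0}]}}

```text
time_s: 13.5
ee_pos: [575.4, 160.3, 58.0]
ee_rot: [0.0, 0.982, -0.187, 0.0]
ft_force: [2.3, -3.7, 0.5]
finger_gap: 0.127
gripper_force: 25.0
```

Emit:
{"op": "drive_tool", "data": {"targets": [{"hand":1,"dx":0,"dy":0,"dz":-1,"ax":0,"ay":0,"az":0},{"hand":1,"dx":0,"dy":0,"dz":0,"ax":0,"ay":0,"az":0},{"hand":1,"dx":0,"dy":0,"dz":0,"ax":0,"ay":0,"az":0}]}}

```text
time_s: 13.8
ee_pos: [575.5, 160.1, 57.1]
ee_rot: [0.0, 0.982, -0.187, 0.001]
ft_force: [2.2, -5.1, 2.8]
finger_gap: 0.127
gripper_force: 25.0
```

The lateral force shows the cup sitting about 0.5 mm off; I'll comply with it, lower slightly and release gently.

Emit:
{"op": "drive_tool", "data": {"targets": [{"hand":1,"dx":0.3,"dy":-0.6,"dz":0,"ax":0,"ay":0,"az":0},{"hand":1,"dx":0,"dy":0,"dz":-0.7,"ax":0,"ay":0,"az":0},{"hand":1,"dx":0,"dy":0,"dz":0,"ax":0,"ay":0,"az":0},{"hand":1,"dx":0,"dy":0,"dz":0,"ax":0,"ay":0,"az":0}]}}

```text
time_s: 14.2
ee_pos: [575.5, 159.9, 56.2]
ee_rot: [-0.0, 0.982, -0.187, 0.0]
ft_force: [2.7, -1.9, 1.6]
finger_gap: 0.131
gripper_force: 25.0
```

Emit:
{"op": "drive_tool", "data": {"targets": [{"hand":0.6,"dx":0,"dy":0,"dz":0,"ax":0,"ay":0,"az":0},{"hand":0.3,"dx":0,"dy":0,"dz":0,"ax":0,"ay":0,"az":0},{"hand":0.3,"dx":0,"dy":0,"dz":5,"ax":0,"ay":0,"az":0},{"hand":0.3,"dx":0,"dy":0,"dz":25,"ax":0,"ay":0,"az":0},{"hand":0.3,"dx":0,"dy":0,"dz":45,"ax":0,"ay":0,"az":0},{"hand":0.3,"dx":-5,"dy":0,"dz":49,"ax":0,"ay":0,"az":0},{"hand":0.3,"dx":-17,"dy":8,"dz":45,"ax":0,"ay":0,"az":0},{"hand":0.3,"dx":-18,"dy":8,"dz":45,"ax":0,"ay":0,"az":0},{"hand":0.3,"dx":-18,"dy":8,"dz":10,"ax":0,"ay":0,"az":0},{"hand":0.3,"dx":0,"dy":0,"dz":0,"ax":0,"ay":0,"az":0}]}}

```text
time_s: 15.2
ee_pos: [516.2, 185.2, 283.2]
ee_rot: [-0.001, 0.983, -0.186, 0.002]
ft_force: [-0.6, 0.3, 0.2]
finger_gap: 0.353
gripper_force: 0.0
```

```bash
cat > fz.py <<'E'
from fit import *
def fz(cs,kind,x0,z,rin,rout):
    Fs=[(feat(c,kind),c) for c in cs]
    f=lambda x:-sum(val(F,c,[*x,z],rin)-val(F,c,[*x,z],rout) for F,c in Fs)
    r=minimize(f,x0,method='Nelder-Mead',options=dict(initial_simplex=np.array(x0)+np.array([[0,0],[4,0],[0,4]])));return r.x.round(1),r.fun.round(3)
E
python3 - <<'E'
from fz import *
s=env.state();c=cam('wrist');pickle.dump(c,open('n1.pkl','wb'))
print(s['time_s'],s['ee_pos'],fz([c],'tub',[575,160],96,[67,69,71,73],[75.5,77,79]))
u,v=proj(c,[[575.2,160.7,96]])[0].astype(int);print(u,v)
i=c['img'][v-80:v+80,u-100:u+100,::-1].copy()
for r,z in((60,64),(74,96)):
    for p in proj(c,np.c_[575.2+r*np.cos(th),160.7+r*np.sin(th),0*th+z])[::3]-[u-100,v-80]: cv2.circle(i,tuple(p.round().astype(int)),0,(0,0,255),-1)
cv2.imwrite('pics/nest.png',cv2.resize(i,None,fx=3,fy=3,interpolation=cv2.INTER_NEAREST))
E
```

```text
15.2 [516.21599949 185.21956635 283.21042584] (array([575. , 160.7]), np.float64(-0.866))
257 118
```

View pics/nest.png

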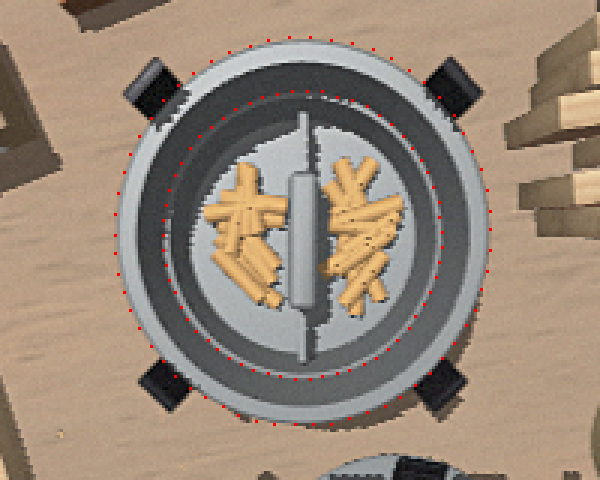

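The cup is nested, centred and level: rim ring concentric with the tub mouth, catches at the ±45° image corners, so tub yaw 23.5° is confirmed. Now to the lid, turning the tool to its handle.

Emit:
{"op": "drive_tool", "data": {"targets": [{"hand":0.25,"dx":-20,"dy":-0.4,"dz":0,"ax":0,"ay":0,"az":8},{"hand":0.25,"dx":-20,"dy":0,"dz":0,"ax":0,"ay":0,"az":8},{"hand":0.25,"dx":-20,"dy":0,"dz":-15,"ax":0,"ay":0,"az":8},{"hand":0.25,"dx":-20,"dy":0,"dz":-25,"ax":0,"ay":0,"az":8},{"hand":0.25,"dx":-20,"dy":0,"dz":-25,"ax":0,"ay":0,"az":8},{"hand":0.25,"dx":-16.4,"dy":-3,"dz":-25,"ax":0,"ay":0,"az":8},{"hand":0.25,"dx":-10,"dy":0,"dz":-30,"ax":0,"ay":0,"az":8},{"hand":0.25,"dx":0,"dy":0,"dz":-30,"ax":0,"ay":0,"az":8},{"hand":0.25,"dx":0,"dy":0,"dz":-30,"ax":0,"ay":0,"az":8},{"hand":0.25,"dx":0,"dy":0,"dz":0,"ax":0,"ay":0,"az":8}]}}

```text
time_s: 16.25
ee_pos: [387.9, 179.2, 95.5]
ee_rot: [-0.001, 0.871, 0.491, -0.005]
ft_force: [0.4, -0.7, 0.7]
finger_gap: 0.373
gripper_force: 0.0
```

Emit:
{"op": "drive_tool", "data": {"targets": [{"hand":0.25,"dx":0,"dy":0,"dz":0,"ax":0,"ay":0,"az":0},{"hand":0.25,"dx":0,"dy":0,"dz":0,"ax":0,"ay":0,"az":0},{"hand":0.25,"dx":0,"dy":0,"dz":0,"ax":0,"ay":0,"az":0}]}}

```text
time_s: 16.55
ee_pos: [391.2, 180.4, 100.1]
ee_rot: [0.0, 0.873, 0.487, 0.0]
ft_force: [0.9, -0.6, 0.0]
finger_gap: 0.375
gripper_force: 0.0
```

```bash
python3 - <<'E'
from h import *
s=env.state();x=rot(s['ee_rot'])[:,0];print(s['time_s'],s['ee_pos'],np.degrees(np.arctan2(x[1],x[0])),s['q'],s['finger_gap'])
E
```

```text
16.55 [391.22210657 180.41344099 100.10181683] 58.288293446978074 [ 2.53866121e-01  3.34968801e-01  1.94614971e+00 -9.83441348e-05
  8.60120261e-01  8.07403983e-01] 0.37502667742510926
```

Emit:
{"op": "drive_tool", "data": {"grip_force": 30, "targets": [{"hand":0.25,"dx":0,"dy":0,"dz":-30,"ax":0,"ay":0,"az":0},{"hand":0.25,"dx":0,"dy":0,"dz":-25,"ax":0,"ay":0,"az":0},{"hand":0.25,"dx":0,"dy":0,"dz":-16,"ax":0,"ay":0,"az":0},{"hand":0.25,"dx":0,"dy":0,"dz":-8,"ax":0,"ay":0,"az":0},{"hand":0.25,"dx":0,"dy":0,"dz":0,"ax":0,"ay":0,"az":0},{"hand":1,"dx":0,"dy":0,"dz":0,"ax":0,"ay":0,"az":0},{"hand":1,"dx":0,"dy":0,"dz":0,"ax":0,"ay":0,"az":0},{"hand":1,"dx":0,"dy":0,"dz":0,"ax":0,"ay":0,"az":0},{"hand":1,"dx":0,"dy":0,"dz":0,"ax":0,"ay":0,"az":0}]}}

```text
time_s: 17.45
ee_pos: [391.4, 180.6, 21.7]
ee_rot: [0.0, 0.873, 0.488, 0.001]
ft_force: [-1.9, -0.6, 4.6]
finger_gap: 0.149
gripper_force: 30.0
```

Emit:
{"op": "drive_tool", "data": {"targets": [{"hand":1,"dx":0,"dy":0,"dz":15,"ax":0,"ay":0,"az":0},{"hand":1,"dx":0,"dy":0,"dz":35,"ax":0,"ay":0,"az":0},{"hand":1,"dx":0,"dy":0,"dz":40,"ax":0,"ay":0,"az":-5},{"hand":1,"dx":0,"dy":0,"dz":40,"ax":0,"ay":0,"az":-5},{"hand":1,"dx":20,"dy":-3,"dz":35,"ax":0,"ay":0,"az":-5},{"hand":1,"dx":35,"dy":-4,"dz":14,"ax":0,"ay":0,"az":-5},{"hand":1,"dx":40,"dy":-4,"dz":0,"ax":0,"ay":0,"az":-5},{"hand":1,"dx":40,"dy":-4,"dz":0,"ax":0,"ay":0,"az":-5},{"hand":1,"dx":30,"dy":-3,"dz":0,"ax":0,"ay":0,"az":-5},{"hand":1,"dx":19.4,"dy":-1.8,"dz":0,"ax":0,"ay":0,"az":0}]}}

```text
time_s: 18.45
ee_pos: [576.9, 160.1, 199.4]
ee_rot: [0.0, 0.979, 0.202, -0.0]
ft_force: [0.4, -0.1, -1.5]
finger_gap: 0.151
gripper_force: 30.0
```

Emit:
{"op": "drive_tool", "data": {"targets": [{"hand":1,"dx":0,"dy":0,"dz":0,"ax":0,"ay":0,"az":0},{"hand":1,"dx":0,"dy":0,"dz":0,"ax":0,"ay":0,"az":0},{"hand":1,"dx":0,"dy":0,"dz":0,"ax":0,"ay":0,"az":0},{"hand":1,"dx":0,"dy":0,"dz":0,"ax":0,"ay":0,"az":0}]}}

```text
time_s: 18.85
ee_pos: [574.4, 161.0, 200.3]
ee_rot: [0.0, 0.979, 0.204, -0.0]
ft_force: [0.2, 0.6, -1.3]
finger_gap: 0.148
gripper_force: 30.0
```

```bash
python3 - <<'E'
from fz import *
s=env.state();x=rot(s['ee_rot'])[:,0];y=np.degrees(np.arctan2(x[1],x[0]));print(s['time_s'],s['ee_pos'],y,s['ft_force'])
c=cam('wrist');pickle.dump(c,open('p1.pkl','wb'))
# lid front half in hand, plate top z
z=s['ee_pos'][2]-21.5+15
g=s['ee_pos']
ims=c['img'][:230,120:400,::-1].copy()
for r,zz,ctr in((70,z,g),(74,96,(575.2,160.7))):
    for p in proj(c,np.c_[ctr[0]+r*np.cos(th),ctr[1]+r*np.sin(th),0*th+zz])-[120,0]:
        cv2.circle(ims,tuple(p.round().astype(int)),0,(0,0,255),-1)
for k in range(4):
    a=np.radians(23.5+90*k); print(proj(c,[[575.2+78*np.cos(a),160.7+78*np.sin(a),117]]))
    a=np.radians(y+90*k);P=proj(c,[[g[0]+r*np.cos(a),g[1]+r*np.sin(a),z+14] for r in(46,58,72)])
    for p in P-[120,0]: cv2.circle(ims,tuple(p.round().astype(int)),1,(0,255,0),-1)
cv2.imwrite('pics/lidhand.png',cv2.resize(ims,None,fx=2.5,fy=2.5,interpolation=cv2.INTER_NEAREST))
E
```

```text
18.85 [574.38584528 160.96406829 200.31556732] 23.49397827913177 [ 0.21846884  0.62700983 -1.3257045 ]
[[256.85090785 102.28509547]]
[[168.76880184 194.41384446]]
[[256.72413829 272.4158584 ]]
[[344.79461142 194.26800784]]
```

View pics/lidhand.png

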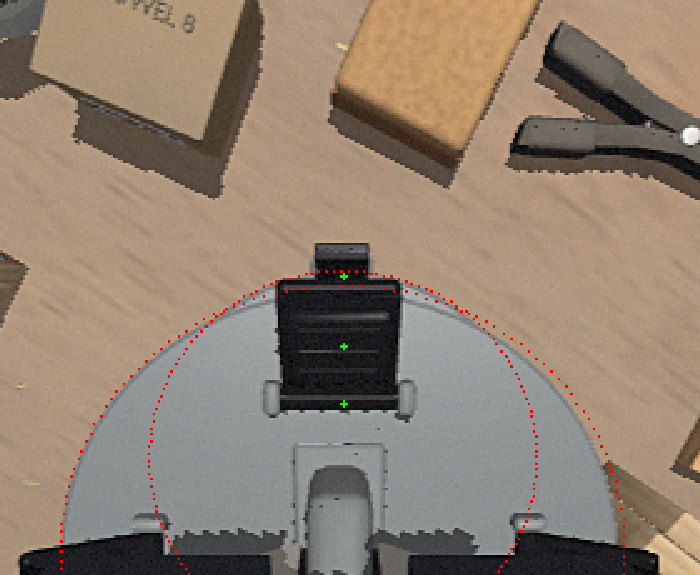

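All ten pictures are used. The last one shows the tab lined up with the catch behind it (crop (342,260)), with the lid edge slightly inside its prediction. I'll fit the in-hand offset numerically.

```bash
python3 - <<'E'
import fit
from fit import *
c=pickle.load(open('p1.pkl','rb'));g=np.array([574.4,161.0,200.3])
y=np.radians(23.5)
sel=np.r_[np.arange(-75,-18,1),np.arange(18,76,1)]
fit.th=y+np.radians(sel)
hsv=cv2.cvtColor(cv2.GaussianBlur(c['img'],(3,3),0),cv2.COLOR_RGB2HSV).astype(float)
F=cv2.GaussianBlur(((hsv[...,1]<50)&(hsv[...,2]>100)).astype(np.float32),(3,3),0)
for z in(188,191,194,197):
    f=lambda x:-(fit.val(F,c,[x[0],x[1],z],[66,67.5,69])-fit.val(F,c,[x[0],x[1],z],[71,72.5,74]))
    r=minimize(f,g[:2],method='Nelder-Mead',options=dict(initial_simplex=g[:2]+np.array([[0,0],[4,0],[0,4]])))
    d=r.x-g[:2];print(z,d.round(1),'tool x,y',(d@[np.cos(y),np.sin(y)]).round(1),(d@[np.sin(y),-np.cos(y)]).round(1),r.fun)
E
```

```text
Traceback (most recent call last):
AttributeError: 'function' object has no attribute 'val'
```

```bash
python3 - <<'E'
import importlib,numpy as np,cv2,pickle
m=importlib.import_module('fit');from scipy.optimize import minimize
c=pickle.load(open('p1.pkl','rb'));g=np.array([574.4,161.0,200.3])
y=np.radians(23.5)
sel=np.r_[np.arange(-75,-18,1),np.arange(18,76,1)]
m.th=y+np.radians(sel)
hsv=cv2.cvtColor(cv2.GaussianBlur(c['img'],(3,3),0),cv2.COLOR_RGB2HSV).astype(float)
F=cv2.GaussianBlur(((hsv[...,1]<50)&(hsv[...,2]>100)).astype(np.float32),(3,3),0)
for z in(188,191,194,197):
    f=lambda x:-(m.val(F,c,[x[0],x[1],z],[66,67.5,69])-m.val(F,c,[x[0],x[1],z],[71,72.5,74]))
    r=minimize(f,g[:2],method='Nelder-Mead',options=dict(initial_simplex=g[:2]+np.array([[0,0],[4,0],[0,4]])))
    d=r.x-g[:2];print(z,d.round(1),'tool x,y',(d@[np.cos(y),np.sin(y)]).round(1),(d@[np.sin(y),-np.cos(y)]).round(1),r.fun)
E
```

```text
188 [-0.5  0.7] tool x,y -0.1 -0.8 -0.9438967108726501
191 [-0.9  0.5] tool x,y -0.6 -0.8 -0.9698790907859802
194 [-1.5  0.3] tool x,y -1.2 -0.9 -0.954718828201294
197 [-1.9  0. ] tool x,y -1.8 -0.8 -0.9007338285446167
```

The offset is under 1 mm, so I'll lower the lid.

Emit:
{"op": "drive_tool", "data": {"targets": [{"hand":1,"dx":0.3,"dy":0,"dz":-25,"ax":0,"ay":0,"az":0},{"hand":1,"dx":0,"dy":0,"dz":-25,"ax":0,"ay":0,"az":0},{"hand":1,"dx":0,"dy":0,"dz":-20,"ax":0,"ay":0,"az":0},{"hand":1,"dx":0,"dy":0,"dz":-10,"ax":0,"ay":0,"az":0},{"hand":1,"dx":0,"dy":0,"dz":-5,"ax":0,"ay":0,"az":0},{"hand":1,"dx":0,"dy":0,"dz":-4,"ax":0,"ay":0,"az":0},{"hand":1,"dx":0,"dy":0,"dz":0,"ax":0,"ay":0,"az":0},{"hand":1,"dx":0,"dy":0,"dz":0,"ax":0,"ay":0,"az":0}]}}

```text
time_s: 19.7
ee_pos: [576.0, 160.8, 111.9]
ee_rot: [0.0, 0.979, 0.203, 0.001]
ft_force: [0.4, 0.7, -1.6]
finger_gap: 0.153
gripper_force: 30.0
```

Emit:
{"op": "drive_tool", "data": {"targets": [{"hand":1,"dx":0,"dy":0,"dz":-2,"ax":0,"ay":0,"az":0},{"hand":1,"dx":0,"dy":0,"dz":-2,"ax":0,"ay":0,"az":0},{"hand":1,"dx":0,"dy":0,"dz":0,"ax":0,"ay":0,"az":0},{"hand":1,"dx":0,"dy":0,"dz":0,"ax":0,"ay":0,"az":0}]}}

```text
time_s: 20.1
ee_pos: [575.5, 160.7, 107.0]
ee_rot: [0.0, 0.979, 0.203, -0.0]
ft_force: [0.2, 0.1, -1.9]
finger_gap: 0.151
gripper_force: 30.0
```

Emit:
{"op": "drive_tool", "data": {"targets": [{"hand":1,"dx":0,"dy":0,"dz":-1,"ax":0,"ay":0,"az":0},{"hand":1,"dx":0,"dy":0,"dz":-0.7,"ax":0,"ay":0,"az":0},{"hand":1,"dx":0,"dy":0,"dz":0,"ax":0,"ay":0,"az":0},{"hand":1,"dx":0,"dy":0,"dz":0,"ax":0,"ay":0,"az":0}]}}

```text
time_s: 20.5
ee_pos: [575.6, 160.7, 105.8]
ee_rot: [0.0, 0.979, 0.203, 0.0]
ft_force: [-1.0, -0.4, 3.6]
finger_gap: 0.149
gripper_force: 30.0
```

Emit:
{"op": "drive_tool", "data": {"targets": [{"hand":1,"dx":0,"dy":0,"dz":-1,"ax":0,"ay":0,"az":0},{"hand":1,"dx":0,"dy":0,"dz":0,"ax":0,"ay":0,"az":0},{"hand":1,"dx":0,"dy":0,"dz":0,"ax":0,"ay":0,"az":0}]}}

```text
time_s: 20.8
ee_pos: [575.7, 160.7, 105.8]
ee_rot: [0.0, 0.979, 0.203, 0.001]
ft_force: [-4.7, -0.2, 9.4]
finger_gap: 0.151
gripper_force: 30.0
```

The lid is seated (TCP 105.8 against 105.5 expected). Next: release, lift, shut the fingers and go over the tab at 23.5°.

Emit:
{"op": "drive_tool", "data": {"targets": [{"hand":0.4,"dx":0,"dy":0,"dz":0.7,"ax":0,"ay":0,"az":0},{"hand":0.25,"dx":0,"dy":0,"dz":0,"ax":0,"ay":0,"az":0},{"hand":0.25,"dx":0,"dy":0,"dz":0,"ax":0,"ay":0,"az":0},{"hand":0.25,"dx":0,"dy":0,"dz":15,"ax":0,"ay":0,"az":0},{"hand":0.25,"dx":0,"dy":0,"dz":30,"ax":0,"ay":0,"az":0},{"hand":1,"dx":10,"dy":4,"dz":10,"ax":0,"ay":0,"az":0},{"hand":1,"dx":25,"dy":10.6,"dz":0,"ax":0,"ay":0,"az":0},{"hand":1,"dx":20,"dy":9,"dz":-10,"ax":0,"ay":0,"az":0},{"hand":1,"dx":0,"dy":0,"dz":-20,"ax":0,"ay":0,"az":0},{"hand":1,"dx":0,"dy":0,"dz":0,"ax":0,"ay":0,"az":0}]}}

```text
time_s: 21.8
ee_pos: [629.0, 184.1, 126.4]
ee_rot: [-0.0, 0.979, 0.203, -0.003]
ft_force: [0.0, 0.2, -0.3]
finger_gap: 0.017
gripper_force: 0.0
```

```bash
python3 - <<'E'
from h import *
s=env.state();print(s['time_s'],s['ee_pos'],s['ft_force'],s['finger_gap'])
for n in('top','side'):
    c=cam(n);import pickle;pickle.dump(c,open(f'{n}_a.pkl','wb'))
E
```

```text
21.8 [628.99279935 184.09901239 126.44316078] [ 0.00428866  0.15145121 -0.32980201] 0.017455504602565446
```

Emit:
{"op": "drive_tool", "data": {"targets": [{"hand":1,"dx":0,"dy":0,"dz":-8,"ax":0,"ay":0,"az":0},{"hand":1,"dx":0,"dy":0,"dz":-5,"ax":0,"ay":0,"az":0},{"hand":1,"dx":0,"dy":0,"dz":-4,"ax":0,"ay":0,"az":0},{"hand":1,"dx":0,"dy":0,"dz":-2,"ax":0,"ay":0,"az":0},{"hand":1,"dx":0,"dy":0,"dz":0,"ax":0,"ay":0,"az":0}]}}

```text
time_s: 22.4
ee_pos: [631.1, 184.4, 111.8]
ee_rot: [0.0, 0.979, 0.203, 0.001]
ft_force: [1.8, -0.1, 4.3]
finger_gap: 0.006
gripper_force: 1.7
```

Emit:
{"op": "drive_tool", "data": {"targets": [{"hand":1,"dx":0,"dy":0,"dz":-2,"ax":0,"ay":0,"az":0},{"hand":1,"dx":0,"dy":0,"dz":-2,"ax":0,"ay":0,"az":0},{"hand":1,"dx":0,"dy":0,"dz":0,"ax":0,"ay":0,"az":0}]}}

```text
time_s: 22.7
ee_pos: [630.6, 184.3, 107.0]
ee_rot: [0.0, 0.979, 0.203, 0.0]
ft_force: [2.0, 1.4, 2.3]
finger_gap: 0.003
gripper_force: 1.3
```

Emit:
{"op": "drive_tool", "data": {"targets": [{"hand":1,"dx":0,"dy":0,"dz":-1,"ax":0,"ay":0,"az":0},{"hand":1,"dx":0,"dy":0,"dz":-1,"ax":0,"ay":0,"az":0},{"hand":1,"dx":0,"dy":0,"dz":0,"ax":0,"ay":0,"az":0}]}}

```text
time_s: 23.0
ee_pos: [630.9, 184.4, 105.8]
ee_rot: [0.0, 0.979, 0.203, 0.001]
ft_force: [1.3, 0.8, 6.1]
finger_gap: 0.01
gripper_force: 3.3
```

Emit:
{"op": "drive_tool", "data": {"targets": [{"hand":1,"dx":0,"dy":0,"dz":-1,"ax":0,"ay":0,"az":0},{"hand":1,"dx":0,"dy":0,"dz":0,"ax":0,"ay":0,"az":0},{"hand":1,"dx":0,"dy":0,"dz":0,"ax":0,"ay":0,"az":0}]}}

```text
time_s: 23.3
ee_pos: [631.0, 184.4, 105.7]
ee_rot: [0.0, 0.979, 0.203, 0.001]
ft_force: [-0.7, 0.0, 10.6]
finger_gap: 0.005
gripper_force: 5.6
```

Emit:
{"op": "drive_tool", "data": {"targets": [{"hand":1,"dx":0,"dy":0,"dz":-1.5,"ax":0,"ay":0,"az":0},{"hand":1,"dx":0,"dy":0,"dz":0,"ax":0,"ay":0,"az":0},{"hand":1,"dx":0,"dy":0,"dz":0,"ax":0,"ay":0,"az":0}]}}

```text
time_s: 23.6
ee_pos: [631.0, 184.4, 105.5]
ee_rot: [0.0, 0.979, 0.203, 0.001]
ft_force: [-3.1, 0.5, 17.8]
finger_gap: -0.001
gripper_force: 9.3
```

Emit:
{"op": "drive_tool", "data": {"targets": [{"hand":1,"dx":0,"dy":0,"dz":7,"ax":0,"ay":0,"az":0},{"hand":1,"dx":0,"dy":0,"dz":0,"ax":0,"ay":0,"az":0},{"hand":1,"dx":0,"dy":0,"dz":0,"ax":0,"ay":0,"az":0}]}}

```text
time_s: 23.9
ee_pos: [629.9, 184.1, 108.7]
ee_rot: [0.0, 0.979, 0.203, -0.001]
ft_force: [0.4, 0.2, 0.1]
finger_gap: -0.0
gripper_force: 0.0
```

Tab 0 is down: zero force at 108.7 after the press. Now the opposite tab.

Emit:
{"op": "drive_tool", "data": {"targets": [{"hand":1,"dx":0,"dy":0,"dz":25,"ax":0,"ay":0,"az":0},{"hand":1,"dx":-10,"dy":-4,"dz":15.5,"ax":0,"ay":0,"az":0},{"hand":1,"dx":-40,"dy":-17,"dz":0,"ax":0,"ay":0,"az":0},{"hand":1,"dx":-40,"dy":-18,"dz":0,"ax":0,"ay":0,"az":0},{"hand":1,"dx":-20,"dy":-8.7,"dz":0,"ax":0,"ay":0,"az":0},{"hand":1,"dx":0,"dy":0,"dz":-10,"ax":0,"ay":0,"az":0},{"hand":1,"dx":0,"dy":0,"dz":-15,"ax":0,"ay":0,"az":0},{"hand":1,"dx":0,"dy":0,"dz":-5,"ax":0,"ay":0,"az":0},{"hand":1,"dx":0,"dy":0,"dz":0,"ax":0,"ay":0,"az":0},{"hand":1,"dx":0,"dy":0,"dz":0,"ax":0,"ay":0,"az":0}]}}

```text
time_s: 24.9
ee_pos: [521.0, 136.7, 119.8]
ee_rot: [0.0, 0.979, 0.203, -0.0]
ft_force: [-0.2, 0.7, -0.4]
finger_gap: 0.007
gripper_force: 0.0
```

Emit:
{"op": "drive_tool", "data": {"targets": [{"hand":1,"dx":0,"dy":0,"dz":-4,"ax":0,"ay":0,"az":0},{"hand":1,"dx":0,"dy":0,"dz":-4,"ax":0,"ay":0,"az":0},{"hand":1,"dx":0,"dy":0,"dz":-3,"ax":0,"ay":0,"az":0},{"hand":1,"dx":0,"dy":0,"dz":-2,"ax":0,"ay":0,"az":0},{"hand":1,"dx":0,"dy":0,"dz":-1,"ax":0,"ay":0,"az":0},{"hand":1,"dx":0,"dy":0,"dz":0,"ax":0,"ay":0,"az":0},{"hand":1,"dx":0,"dy":0,"dz":0,"ax":0,"ay":0,"az":0}]}}

```text
time_s: 25.6
ee_pos: [520.5, 136.4, 106.2]
ee_rot: [0.0, 0.979, 0.203, -0.0]
ft_force: [-1.4, -2.4, 4.3]
finger_gap: 0.01
gripper_force: 2.2
```

Emit:
{"op": "drive_tool", "data": {"targets": [{"hand":1,"dx":0,"dy":0,"dz":-1.5,"ax":0,"ay":0,"az":0},{"hand":1,"dx":0,"dy":0,"dz":-1.5,"ax":0,"ay":0,"az":0},{"hand":1,"dx":0,"dy":0,"dz":0,"ax":0,"ay":0,"az":0},{"hand":1,"dx":0,"dy":0,"dz":0,"ax":0,"ay":0,"az":0}]}}

```text
time_s: 26.0
ee_pos: [520.5, 136.4, 105.4]
ee_rot: [0.0, 0.979, 0.203, 0.001]
ft_force: [-8.3, -3.3, 22.0]
finger_gap: 0.003
gripper_force: 11.1
```

Emit:
{"op": "drive_tool", "data": {"targets": [{"hand":1,"dx":0,"dy":0,"dz":6,"ax":0,"ay":0,"az":0},{"hand":1,"dx":0,"dy":0,"dz":0,"ax":0,"ay":0,"az":0},{"hand":1,"dx":0,"dy":0,"dz":0,"ax":0,"ay":0,"az":0}]}}

```text
time_s: 26.3
ee_pos: [520.5, 136.7, 108.6]
ee_rot: [-0.0, 0.979, 0.203, -0.0]
ft_force: [0.2, 0.4, -0.3]
finger_gap: 0.007
gripper_force: 0.0
```

The second tab is down. Turning +90° for the other two.

Emit:
{"op": "drive_tool", "data": {"targets": [{"hand":1,"dx":0,"dy":0,"dz":30,"ax":0,"ay":0,"az":0},{"hand":1,"dx":0,"dy":0,"dz":21,"ax":0,"ay":0,"az":8},{"hand":1,"dx":0,"dy":0,"dz":0,"ax":0,"ay":0,"az":8},{"hand":1,"dx":4,"dy":10,"dz":0,"ax":0,"ay":0,"az":8},{"hand":1,"dx":4,"dy":10,"dz":0,"ax":0,"ay":0,"az":8},{"hand":1,"dx":4,"dy":10,"dz":0,"ax":0,"ay":0,"az":8},{"hand":1,"dx":4,"dy":10,"dz":0,"ax":0,"ay":0,"az":8},{"hand":1,"dx":4,"dy":10,"dz":0,"ax":0,"ay":0,"az":8},{"hand":1,"dx":4,"dy":10,"dz":0,"ax":0,"ay":0,"az":8},{"hand":1,"dx":4,"dy":10,"dz":0,"ax":0,"ay":0,"az":8}]}}

```text
time_s: 27.3
ee_pos: [548.4, 207.0, 159.0]
ee_rot: [-0.0, 0.67, 0.742, -0.001]
ft_force: [-0.1, 0.2, -0.5]
finger_gap: 0.001
gripper_force: 0.0
```

Emit:
{"op": "drive_tool", "data": {"targets": [{"hand":1,"dx":3,"dy":8.9,"dz":0,"ax":0,"ay":0,"az":8},{"hand":1,"dx":0,"dy":0,"dz":-10,"ax":0,"ay":0,"az":8},{"hand":1,"dx":0,"dy":0,"dz":-15,"ax":0,"ay":0,"az":2},{"hand":1,"dx":0,"dy":0,"dz":-10,"ax":0,"ay":0,"az":0},{"hand":1,"dx":0,"dy":0,"dz":-5,"ax":0,"ay":0,"az":0},{"hand":1,"dx":0,"dy":0,"dz":0,"ax":0,"ay":0,"az":0},{"hand":1,"dx":0,"dy":0,"dz":0,"ax":0,"ay":0,"az":0}]}}

```text
time_s: 28.0
ee_pos: [551.8, 215.5, 120.3]
ee_rot: [0.0, 0.549, 0.836, 0.0]
ft_force: [0.0, -0.0, -0.0]
finger_gap: 0.006
gripper_force: 0.0
```

```bash
python3 - <<'E'
from h import *
s=env.state();x=rot(s['ee_rot'])[:,0];print(s['ee_pos'],np.degrees(np.arctan2(x[1],x[0])),s['ft_force'],s['q'][5])
E
```

```text
[551.8137564  215.49922601 120.29359291] 113.42160516832942 [ 0.02372086 -0.0134896  -0.01375055] -0.1658526453508919
```

Emit:
{"op": "drive_tool", "data": {"targets": [{"hand":1,"dx":0,"dy":0,"dz":-4,"ax":0,"ay":0,"az":0},{"hand":1,"dx":0,"dy":0,"dz":-4,"ax":0,"ay":0,"az":0},{"hand":1,"dx":0,"dy":0,"dz":-3,"ax":0,"ay":0,"az":0},{"hand":1,"dx":0,"dy":0,"dz":-2,"ax":0,"ay":0,"az":0},{"hand":1,"dx":0,"dy":0,"dz":-1,"ax":0,"ay":0,"az":0},{"hand":1,"dx":0,"dy":0,"dz":-1.5,"ax":0,"ay":0,"az":0},{"hand":1,"dx":0,"dy":0,"dz":-1.5,"ax":0,"ay":0,"az":0},{"hand":1,"dx":0,"dy":0,"dz":0,"ax":0,"ay":0,"az":0},{"hand":1,"dx":0,"dy":0,"dz":0,"ax":0,"ay":0,"az":0}]}}

```text
time_s: 28.9
ee_pos: [551.8, 216.0, 105.5]
ee_rot: [0.001, 0.549, 0.836, 0.001]
ft_force: [-5.2, 2.1, 18.0]
finger_gap: 0.004
gripper_force: 9.0
```

Emit:
{"op": "drive_tool", "data": {"targets": [{"hand":1,"dx":0,"dy":0,"dz":6,"ax":0,"ay":0,"az":0},{"hand":1,"dx":0,"dy":0,"dz":0,"ax":0,"ay":0,"az":0},{"hand":1,"dx":0,"dy":0,"dz":0,"ax":0,"ay":0,"az":0}]}}

```text
time_s: 29.2
ee_pos: [551.3, 215.1, 108.5]
ee_rot: [-0.0, 0.549, 0.836, -0.0]
ft_force: [0.0, -0.1, 0.2]
finger_gap: 0.001
gripper_force: 0.0
```

Emit:
{"op": "drive_tool", "data": {"targets": [{"hand":1,"dx":0,"dy":0,"dz":25,"ax":0,"ay":0,"az":0},{"hand":1,"dx":4,"dy":-10,"dz":16,"ax":0,"ay":0,"az":0},{"hand":1,"dx":17,"dy":-40,"dz":0,"ax":0,"ay":0,"az":0},{"hand":1,"dx":18,"dy":-40,"dz":0,"ax":0,"ay":0,"az":0},{"hand":1,"dx":8.8,"dy":-20,"dz":0,"ax":0,"ay":0,"az":0},{"hand":1,"dx":0,"dy":0,"dz":-10,"ax":0,"ay":0,"az":0},{"hand":1,"dx":0,"dy":0,"dz":-15,"ax":0,"ay":0,"az":0},{"hand":1,"dx":0,"dy":0,"dz":-5,"ax":0,"ay":0,"az":0},{"hand":1,"dx":0,"dy":0,"dz":0,"ax":0,"ay":0,"az":0},{"hand":1,"dx":0,"dy":0,"dz":0,"ax":0,"ay":0,"az":0}]}}

```text
time_s: 30.2
ee_pos: [599.2, 106.2, 120.0]
ee_rot: [-0.0, 0.548, 0.836, 0.0]
ft_force: [-0.2, -0.4, -0.0]
finger_gap: 0.001
gripper_force: 0.0
```

Emit:
{"op": "drive_tool", "data": {"targets": [{"hand":1,"dx":0,"dy":0,"dz":-4,"ax":0,"ay":0,"az":0},{"hand":1,"dx":0,"dy":0,"dz":-4,"ax":0,"ay":0,"az":0},{"hand":1,"dx":0,"dy":0,"dz":-3,"ax":0,"ay":0,"az":0},{"hand":1,"dx":0,"dy":0,"dz":-2,"ax":0,"ay":0,"az":0},{"hand":1,"dx":0,"dy":0,"dz":-1,"ax":0,"ay":0,"az":0},{"hand":1,"dx":0,"dy":0,"dz":-1.5,"ax":0,"ay":0,"az":0},{"hand":1,"dx":0,"dy":0,"dz":-1.5,"ax":0,"ay":0,"az":0},{"hand":1,"dx":0,"dy":0,"dz":0,"ax":0,"ay":0,"az":0},{"hand":1,"dx":0,"dy":0,"dz":0,"ax":0,"ay":0,"az":0}]}}

```text
time_s: 31.1
ee_pos: [600.2, 105.2, 105.5]
ee_rot: [0.002, 0.549, 0.836, 0.001]
ft_force: [-2.7, -4.2, 15.8]
finger_gap: 0.006
gripper_force: 8.3
```

Emit:
{"op": "drive_tool", "data": {"targets": [{"hand":1,"dx":0,"dy":0,"dz":6,"ax":0,"ay":0,"az":0},{"hand":1,"dx":0,"dy":0,"dz":0,"ax":0,"ay":0,"az":0},{"hand":1,"dx":0,"dy":0,"dz":0,"ax":0,"ay":0,"az":0}]}}

```text
time_s: 31.4
ee_pos: [598.7, 105.7, 108.3]
ee_rot: [-0.001, 0.549, 0.836, -0.0]
ft_force: [0.3, 0.2, -0.2]
finger_gap: 0.005
gripper_force: 0.0
```

All four tabs stay down by touch. I'll retreat straight up, which is also a good viewing pose, and check all four numerically.

Emit:
{"op": "drive_tool", "data": {"targets": [{"hand":1,"dx":0,"dy":0,"dz":20,"ax":0,"ay":0,"az":0},{"hand":1,"dx":0,"dy":0,"dz":40,"ax":0,"ay":0,"az":0},{"hand":1,"dx":0,"dy":0,"dz":40,"ax":0,"ay":0,"az":0},{"hand":1,"dx":0,"dy":0,"dz":40,"ax":0,"ay":0,"az":0},{"hand":1,"dx":0,"dy":0,"dz":30,"ax":0,"ay":0,"az":0},{"hand":1,"dx":0,"dy":0,"dz":0,"ax":0,"ay":0,"az":0},{"hand":1,"dx":0,"dy":0,"dz":0,"ax":0,"ay":0,"az":0},{"hand":1,"dx":0,"dy":0,"dz":0,"ax":0,"ay":0,"az":0}]}}

```text
time_s: 32.2
ee_pos: [598.6, 105.5, 276.9]
ee_rot: [-0.002, 0.549, 0.836, -0.001]
ft_force: [-0.7, -0.4, -0.3]
finger_gap: 0.005
gripper_force: 0.0
```

```bash
python3 - <<'E'
from h import *
import pickle
c=cam('wrist');print(env.state()['time_s'],env.state()['ee_pos']);save(c,'final.png')
g=cv2.cvtColor(c['img'],cv2.COLOR_RGB2GRAY).astype(np.float32)
C=np.array([575.4,160.6]);T=np.arange(-10,10.1,1)
def score(a,theta,lat):
    # model of the flap surface: hinge r46 z101, tilted by theta; contrast inside/outside at sides & beyond the lip
    def s(rho,t): 
        r=46+rho*np.cos(theta);z=101+rho*np.sin(theta)
        P=[[C[0]+r*np.cos(a)-t*np.sin(a),C[1]+r*np.sin(a)+t*np.cos(a),z]];p=proj(c,P)[0].astype(np.float32)
        return cv2.remap(g,p[:1].copy(),p[1:].copy(),cv2.INTER_LINEAR)[0,0]
    R=np.arange(4,30,1.5)
    return np.mean([s(r,lat+t)for r in R for t in(-15,15)])-np.mean([s(r,lat+t)for r in R for t in(-11,11)])+np.mean([s(r,lat+t)for r in(32,33)for t in(-11.5,11.5)])*.5-np.mean([s(r,lat+t)for r in(27,28.5)for t in(-11.5,11.5)])*.5
for k in range(4):
    a=np.radians(23.5+90*k); print(23.5+90*k,[(d,round(float(max(score(a,np.radians(d),l) for l in(-2,-1,0,1,2))),1)) for d in(-4,0,3,8,15,22,29)])
E
```

```text
32.25 [598.60607076 105.47706656 276.86353975]
23.5 [(-4, 196.8), (0, 203.2), (3, 206.3), (8, 204.2), (15, 202.2), (22, 204.1), (29, 200.1)]
113.5 [(-4, 199.5), (0, 202.0), (3, 202.7), (8, 198.0), (15, 198.0), (22, 200.2), (29, 198.7)]
203.5 [(-4, 122.6), (0, 120.8), (3, 117.4), (8, 113.7), (15, 114.4), (22, 120.6), (29, 127.4)]
293.5 [(-4, 176.1), (0, 175.0), (3, 171.3), (8, 165.3), (15, 160.4), (22, 160.5), (29, 162.8)]
```

The 203.5° tab is ambiguous by image, so I'll go back and touch and press it again.

Emit:
{"op": "drive_tool", "data": {"targets": [{"hand":1,"dx":-10,"dy":4,"dz":0,"ax":0,"ay":0,"az":-8},{"hand":1,"dx":-10,"dy":4,"dz":-10,"ax":0,"ay":0,"az":-8},{"hand":1,"dx":-10,"dy":4,"dz":-10,"ax":0,"ay":0,"az":-8},{"hand":1,"dx":-10,"dy":4,"dz":-15,"ax":0,"ay":0,"az":-8},{"hand":1,"dx":-10,"dy":4,"dz":-15,"ax":0,"ay":0,"az":-8},{"hand":1,"dx":-10,"dy":4,"dz":-15,"ax":0,"ay":0,"az":-8},{"hand":1,"dx":-10,"dy":4,"dz":-15,"ax":0,"ay":0,"az":-8},{"hand":1,"dx":-8.8,"dy":3.1,"dz":-15,"ax":0,"ay":0,"az":-8},{"hand":1,"dx":0,"dy":0,"dz":-15,"ax":0,"ay":0,"az":-8},{"hand":1,"dx":0,"dy":0,"dz":-10,"ax":0,"ay":0,"az":-8}]}}

```text
time_s: 33.25
ee_pos: [519.0, 136.6, 156.7]
ee_rot: [-0.0, 0.958, 0.285, -0.002]
ft_force: [0.2, 0.4, -0.4]
finger_gap: 0.008
gripper_force: 0.0
```

Emit:
{"op": "drive_tool", "data": {"targets": [{"hand":1,"dx":0,"dy":0,"dz":0,"ax":0,"ay":0,"az":-8},{"hand":1,"dx":0,"dy":0,"dz":-14,"ax":0,"ay":0,"az":-2},{"hand":1,"dx":0,"dy":0,"dz":-15,"ax":0,"ay":0,"az":0},{"hand":1,"dx":0,"dy":0,"dz":-10,"ax":0,"ay":0,"az":0},{"hand":1,"dx":0,"dy":0,"dz":-6,"ax":0,"ay":0,"az":0},{"hand":1,"dx":0,"dy":0,"dz":0,"ax":0,"ay":0,"az":0},{"hand":1,"dx":0,"dy":0,"dz":0,"ax":0,"ay":0,"az":0}]}}

```text
time_s: 33.95
ee_pos: [520.7, 136.6, 114.2]
ee_rot: [0.0, 0.979, 0.203, 0.0]
ft_force: [0.2, 0.3, 0.0]
finger_gap: 0.005
gripper_force: 0.0
```

Emit:
{"op": "drive_tool", "data": {"targets": [{"hand":1,"dx":0,"dy":0,"dz":-3,"ax":0,"ay":0,"az":0},{"hand":1,"dx":0,"dy":0,"dz":-2,"ax":0,"ay":0,"az":0},{"hand":1,"dx":0,"dy":0,"dz":0,"ax":0,"ay":0,"az":0},{"hand":1,"dx":0,"dy":0,"dz":0,"ax":0,"ay":0,"az":0}]}}

```text
time_s: 34.35
ee_pos: [520.6, 136.6, 109.2]
ee_rot: [0.0, 0.979, 0.203, 0.0]
ft_force: [0.8, -0.1, 0.0]
finger_gap: 0.006
gripper_force: 0.0
```

There is no contact at 109.2 mm, where a raised tab would push back, so this one is down. Retreating and handing in.

Emit:
{"op": "drive_tool", "data": {"targets": [{"hand":1,"dx":0,"dy":0,"dz":20,"ax":0,"ay":0,"az":0},{"hand":1,"dx":0,"dy":0,"dz":40,"ax":0,"ay":0,"az":0},{"hand":1,"dx":0,"dy":0,"dz":40,"ax":0,"ay":0,"az":0},{"hand":1,"dx":0,"dy":0,"dz":20,"ax":0,"ay":0,"az":0},{"hand":1,"dx":0,"dy":0,"dz":0,"ax":0,"ay":0,"az":0},{"hand":1,"dx":0,"dy":0,"dz":0,"ax":0,"ay":0,"az":0}]}}

```text
time_s: 34.95
ee_pos: [520.3, 136.6, 228.9]
ee_rot: [0.0, 0.979, 0.203, 0.0]
ft_force: [0.3, -0.0, -0.4]
finger_gap: 0.004
gripper_force: 0.0
```

```bash
python3 -c "
from rig import env
print(env.job_done())"
```

```text
the job is handed in; nothing more can be done
None
```

I handed the job in at about 35 s: the cup is nested level in the tub, the lid is on the rim, and all four tabs stayed down after pressing when checked by touch; the hand-in gave no verdict.

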